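# Load the vacuum casting head and hold the flask down on its sprung ring

### The job

Load the vacuum casting head: lay the perforated steel plate flat in its sprung ring cradle, stack the graphite ring squarely on the plate, and stand the small casting flask upright on top. Then push the flask smoothly down (the graphite is brittle, so do not ram it) until the cradle is fully down against its spring, and finish while still holding it down there. Leave the wide flask where it stands.

Things in the scene. Friction and masses are not known exactly. Their poses are not given: they have to be found in the camera images.
- casting_head: Vacuum casting head: grey housing 100 x 130 x 40 mm (x, y, z), a round gauge and a small valve knob on top near its front (-x) edge. Fixed to the bench, on the right; place and turn differ. A fixed polishing motor stands between it and the loose parts on the left: carry them over it, clear of 0.2 m. Origin: centre of its underside. Straight over it stands the sprung ring cradle with four prongs.
- seat (a point): Centre of the upper face of the cradle's steel seat ring (outer diameter 48 mm), where the plate goes: 67 mm over the bench at rest, moves down with the cradle; axes as the casting head's. Beside the seat ring, on its +y and -y sides, there is free space for fingertips to 15 mm below this level.
- prong_top (a point): Centre of the circle of the four prong tips, 44 mm over the seat. The prongs (round, 7 mm) ride with the seat at 30, 150, 210 and 330 degrees from its x axis; they leave a free circle of 54 mm for the 51 mm parts, straight up to 30 mm over the seat, then flaring to 68 mm. Fingers closing along the seat's y axis pass through the 46 mm wide gaps on its +y and -y sides; the other gaps are 23 mm.
- cradle (a joint): How far the cradle is pressed down: 0 m at rest (up), 0.013 m fully down on its stop. The spring pushes it up with about 8 N at rest and 20 N fully down, of which the weight of the parts takes about 6 N; it springs back up when let go.
- support_plate: Perforated plate: a bare steel disc 51 mm in diameter, 10 mm thick, with 19 small holes, 120 g, lying flat on the bench. Origin: centre of its underside, z up.
- plate_mid (a point): The middle of the perforated plate, 5 mm over its underside.
- seal_ring: Graphite ring: a dark flat ring, 51 mm outer and 28 mm inner diameter, 10 mm thick, 30 g, lying flat on the bench. Origin: centre of its underside, z up.
- seal_mid (a point): The middle of the graphite ring, 5 mm over its underside.
- flask: The small casting flask: a plain steel cylinder 51 mm in diameter and 64 mm tall, filled with hard plaster that has a funnel-shaped hollow at the top; about 340 g; it stands upright on the bench. Origin: centre of its underside, z up.
- wide_flask: The wide flask, which does not belong to this job: the same kind of thing, 64 mm in diameter and 76 mm tall, standing on the bench farther back on the left. Origin: centre of its underside.
Mind the look-alikes: they are no part of the job. What is shaped like the flask but blue is not meant.

How it is judged:
By the outcome, as a careful person would: the job done as asked, in the order asked, and still so for the second after the job is handed in, while the arm keeps its last pose, push and grip.
It also fails if it takes over 70 s, if anything falls off the work surface, if the arm or the gripper's body presses on something with over 40 N, if the wrist force passes 120 N, or if a joint passes its speed limit or range.

### The arm

A 6-joint arm with a two-finger parallel gripper is mounted at the origin on a cart in front of the work surface, level with it; the furniture and walls round the work are solid. World frame = base frame: x ahead of the robot, y to its left, z up, the work surface at z = 0. Lengths are in m, angles in rad, forces in N, time in s.
With the tool pointing down it reaches from about 0.375 to 0.75 m from the base axis. Payload 9 kg.
Tool frame: the origin (TCP) lies at the very end of the fingers, on their centre line; the grasp point (between the pads) lies 19 mm behind it; y points along the fingers, z is the direction in which the jaws open and shut, and the axes are right-handed (so a half turn about y gives the same grasp; the last joint's range is limited). The gripper opens to 85 mm and grips with 20 to 120 N. Pads are 22 mm wide; open, the fingers measure 114 mm over their backs; the gripper's body (76 mm by 85 mm) begins 54 mm behind the grasp point. The pads swing forward as they close: fully open they stand 13 mm farther back than shut.
Start: joints at [0.929, 0.104, 0.097, 1.564, 0, 1.353], TCP at [0.247, 0.547, 0.231] pointing down, gripper open.
Joint ranges: [-2.99, 2.99], [-0.84, 1.86], [-1.1, 1.16], [-1.84, 2.11], [-1.51, 1.56], [-3.14, 3.14]. Speed limits (rad/s): [2.22, 2.22, 2.57, 3.14, 3.14, 3.14].

### API

Orientations are given as a unit quaternion [w, x, y, z].
In Python, from station import * gives the robot as it stands. The module is installed in compiled form; this text tells all that it offers.
- The arm moves only by the tool servo_tool, never from a script. Its argument "moves" is a list that holds one entry, the list of rows, each a list of 6 numbers: the shift along the tool's x, y, z in units of 40 mm (1.0 is 40 mm), then the turn, a rotation vector about the tool's x, y, z in rad. In form: [[[tx, ty, tz, wx, wy, wz], ...]]. A call has 1 to 8 rows; each row shifts and turns the commanded pose from where the row before left it, along the tool's axes as they then stand; what a row does not reach is not made up. A row lasts 1/8 s, in which the tool goes at most 62.5 mm and 10.7 degrees, less where a joint would pass 70% of its speed; a pose out of reach is approached as far as the arm can. A call is refused whole if a number of a shift passes 1 or a number of a turn 0.188, either way. A call with a gripper value outside its range is refused whole. "jaw" is the gripper command: -1 is fully open, 1 is shut, values between are in proportion, set as the call begins (left out, the last holds). The fingers move at their own pace and stop on an object; "squeeze" is the grip in N (left out, the last holds). Time passes only in rows, so rows that do not move let the fingers close. It gives the time, the measured TCP pose, the force and the opening at its end, in the units of the state.
- get_state(): the state, without advancing time (a new reading comes with each control period).
- camera(name): name is "scene" or "top" or "wrist"; returns a dict with "color" (420x560x3 uint8, blue, green, red), "K" (3x3 intrinsics, pixels), "R" (3x3) and "t" (3): a world point X has camera coordinates R X + t; the wrist camera has in their place "mount" (4x4, takes a point from camera to tool coordinates, whose origin is the TCP and whose axes are the tool frame's). Camera axes: x right, y down, z forward; pixel columns grow to the right and rows downward; lengths in m; the calibration is good to about 2 mm. A picture is of the moment at which its call begins: read the wrist's pose just before it. There is no depth.
- close_job(): hands the job in, once; it reports no verdict.
Trained networks look in a picture, given as the dict that the camera call returned (one of the last four; its "shot" number tells which), for a name from the list of things; names that differ only in an ending like _2 or _b are one class to them, and where a whole thing is asked for, a point or a joint stands for the part that bears it (a point fixed in the world has none). Each returns a list of dicts, best first, with "confidence" (0 to 1); they miss things now and then, are a little off and sometimes report something else, mostly with a low value. They report only what shows in the picture. A call takes as long as a camera call. They do not tell look-alikes from the thing itself.
- silhouettes(picture, target): "pixels" (420x560 bool, what is visible of it) and "rect" ([left, top, right, bottom] in pixels, round what is visible of it).
The state is a dict: "time_s": time; "q": joint angles; "dq": joint speeds; "joint_efforts": joint torques, N m; "tcp_pos": TCP position; "ee_rot": TCP orientation; "wrist_force": force on the tool from outside, world axes, zero at the start; "moment": the same for the moment, N m; "gripper_width": opening from 0.0 (shut) to 1.0 (fully open).
Only numpy, scipy, OpenCV 4.12 (cv2) and the standard library are available. Lean on these libraries where they do the work, as an engineer would, in place of code of your own. Each camera call takes 0.05 s, during which the arm holds its last target.

## Working session

There is one attempt and no reset: what is moved stays moved. The work goes in short steps, Python scripts to look and compute and a tool call to move; the robot and the scene stay as the last step left them, time stands still between calls to the robot, and variables do not carry over. Pictures are saved under pics/ and viewed, and the job is handed in when it is done.

Besides the shell and the picture viewer there is one more tool, called after "Emit:" by a JSON object that holds its "name" and its "arguments", one argument or row to a line. servo_tool: Moves the arm, as the interface text tells. Its arguments: {"type":"object","properties":{"moves":{"type":"array"},"jaw":{"type":"number"},"squeeze":{"type":"number"}},"required":["moves"]}

```bash
mkdir -p pics
python3 - <<'E'
from station import *
import cv2
s=get_state()
for k,v in s.items(): print(k,v)
for n in ["scene","top"]:
    p=camera(n); cv2.imwrite(f"pics/{n}0.png",p["color"]); print(n,p["K"],p["R"],p["t"])
    for t in ["casting_head","support_plate","seal_ring","flask","wide_flask","cradle"]:
        for d in silhouettes(p,t): print(n,t,round(d["confidence"],2),d["rect"])
E
```

```text
time_s 0.0
q [ 9.29318997e-01  1.04703792e-01  9.64826469e-02  1.56388649e+00
 -2.52801766e-05  1.35310796e+00]
dq [-0.00149909 -0.00058551 -0.00013474  0.0004729   0.00034897 -0.00075711]
joint_efforts [-1.99403425e-03 -5.56936240e+01  5.03649080e+01  1.69908250e-02
 -4.88063488e-04  9.75368948e-06]
tcp_pos [0.24652413 0.54666052 0.23052705]
ee_rot [-0.69086643  0.69171687 -0.14889824  0.14852831]
wrist_force [-0.17968597 -0.05035346  0.46989781]
moment [ 0.01899162 -0.00611209 -0.01492218]
gripper_width 1.0031486849857616
scene [[421.74305509   0.         275.04889005]
 [  0.         421.74305509 201.30410856]
 [  0.           0.           1.        ]] [[ 0.66782841 -0.74422604  0.01152441]
 [-0.56499266 -0.51695208 -0.64307374]
 [ 0.48454979  0.42295171 -0.76571754]] [-0.32237571  0.37753689  0.83005332]
scene casting_head 0.84 [310.3, 300.8, 383.7, 375.4]
scene support_plate 0.68 [337.2, 302.6, 367.0, 349.6]
scene support_plate 0.55 [154.0, 197.1, 172.2, 212.6]
scene seal_ring 0.7 [207.5, 220.2, 225.7, 241.6]
scene seal_ring 0.46 [309.3, 302.2, 387.7, 373.3]
scene flask 0.69 [192
[... 180 characters left out ...]
88786   0.         279.08903169]
 [  0.         406.15988786 206.70431953]
 [  0.           0.           1.        ]] [[ 0.01592845 -0.99985344 -0.00627518]
 [-0.99754172 -0.01546267 -0.0683478 ]
 [ 0.06824075  0.00734843 -0.99764182]] [0.00999771 0.53642807 1.06959185]
top casting_head 0.75 [365.4, 239.4, 419.9, 288.8]
top support_plate 0.65 [166.5, 256.1, 178.0, 277.9]
top seal_ring 0.69 [226.0, 244.0, 241.8, 262.1]
top seal_ring 0.33 [366.5, 235.8, 421.5, 284.1]
top flask 0.93 [184.2, 208.8, 205.5, 226.9]
top flask 0.61 [144.6, 190.3, 169.9, 209.3]
top wide_flask 0.59 [154.0, 142.0, 185.1, 171.3]
top wide_flask 0.51 [386.0, 249.0, 417.5, 280.5]
top cradle 0.89 [384.9, 248.3, 414.2, 279.7]
```

View pics/scene0.png

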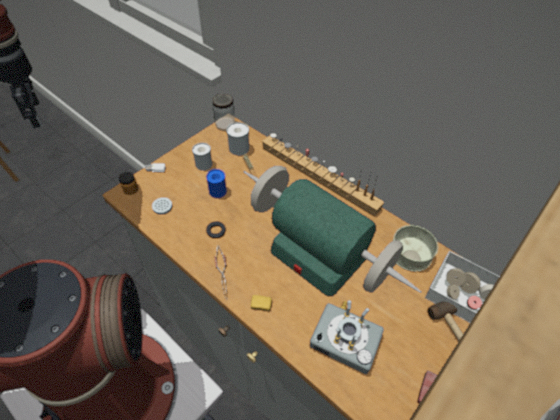

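View pics/top0.png

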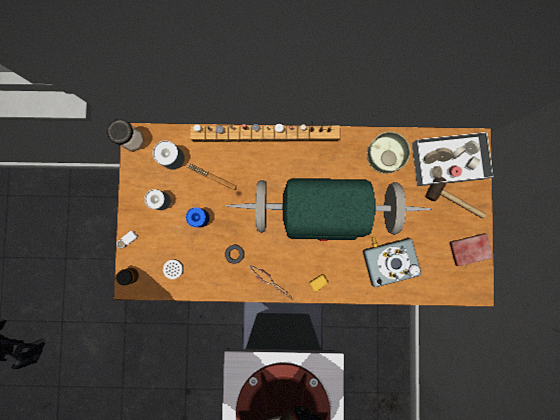

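```bash
cat > h.py <<'E'
from station import *
import cv2, numpy as np
from scipy.spatial.transform import Rotation as Ro
def Rt(s): 
    q=s["ee_rot"]; return Ro.from_quat([q[1],q[2],q[3],q[0]]).as_matrix()
def ext(p,s=None):
    if "R" in p: return np.array(p["R"]),np.array(p["t"])
    M=np.array(p["mount"]); T=np.eye(4); T[:3,:3]=Rt(s); T[:3,3]=s["tcp_pos"]
    W=np.linalg.inv(T@M); return W[:3,:3],W[:3,3]
def back(p,uv,z,s=None):
    R,t=ext(p,s); d=R.T@np.linalg.inv(p["K"])@np.array([uv[0],uv[1],1.]); c=-R.T@t
    return c+d*(z-c[2])/d[2]
def proj(p,X,s=None):
    R,t=ext(p,s); c=R@np.asarray(X)+t; c=p["K"]@c; return c[:2]/c[2]
def plan(s,tgt,zdir_yaw):
    """shift in tool units to target, and rotation vec so that tool y=-Z, tool z=(-sin,cos) of yaw"""
    R=Rt(s); z=np.array([-np.sin(zdir_yaw),np.cos(zdir_yaw),0]); y=np.array([0,0,-1.]); x=np.cross(y,z)
    G=np.stack([x,y,z],1)
    return R.T@(np.array(tgt)-s["tcp_pos"])/0.04, Ro.from_matrix(R.T@G).as_rotvec(), G
E
python3 - <<'E'
from h import *
s=get_state(); print(np.round(Rt(s),3))
for n in ["scene","top"]:
    p=camera(n)
    def cyl(x,y,r,h):
        pts=[[x+r*np.cos(a),y+r*np.sin(a),z] for a in np.linspace(0,6.28,60) for z in (0,h)]
        q=np.array([proj(p,k) for k in pts]); return q
    for t,r,h in [("support_plate",.0255,.01),("seal_ring",.0255,.01),("flask",.0255,.064),("wide_flask",.032,.076)]:
        for d in silhouettes(p,t):
            rc=d["rect"]; c=np.array([(rc[0]+rc[2])/2,(rc[1]+rc[3])/2])
            X=back(p,c,h/2)[:2]
            for _ in range(5):
                q=cyl(*X,r,h); cc=(q.min(0)+q.max(0))/2
                X=X+(back(p,c,h/2)-back(p,cc,h/2))[:2]
            q=cyl(*X,r,h); 
            print(n,t,round(d["confidence"],2),np.round(X,4),"size meas",np.round([rc[2]-rc[0],rc[3]-rc[1]],1),"exp",np.round(q.max(0)-q.min(0),1))
    I=p["color"]
    y0,y1,x0,x1=((225,305,350,440) if n=="top" else (290,385,295,400))
    cv2.imwrite(f"pics/{n}_head.png",cv2.resize(I[y0:y1,x0:x1],None,fx=6,fy=6,interpolation=cv2.INTER_CUBIC))
    y0,y1,x0,x1=((180,290,110,250) if n=="top" else (130,250,110,250))
    cv2.imwrite(f"pics/{n}_parts.png",cv2.resize(I[y0:y1,x0:x1],None,fx=5,fy=5,interpolation=cv2.INTER_CUBIC))
    print(n,"cradle proj guess", proj(p,[.4,-.28,.067]))
E
```

```text
[[ 0.912  0.     0.411]
 [-0.411  0.     0.912]
 [ 0.    -1.     0.   ]]
scene support_plate 0.73 [0.3696 0.303 ] size meas [20.4 16.2] exp [20. 17.]
scene support_plate 0.59 [ 0.436  -0.2677] size meas [34.8 45.6] exp [24.1 24.1]
scene seal_ring 0.47 [0.4044 0.1314] size meas [17. 19.] exp [20.4 18.5]
scene seal_ring 0.43 [ 0.4307 -0.27  ] size meas [31.  43.2] exp [24.2 24.2]
scene flask 0.83 [0.5518 0.3461] size meas [22.6 30.9] exp [20.5 28.4]
scene flask 0.72 [0.5019 0.2269] size meas [19.1 31.6] exp [21.1 29.8]
scene wide_flask 0.74 [0.6694 0.3143] size meas [22.8 36.6] exp [22.9 33.7]
scene cradle proj guess [351.04421807 326.32468644]
top support_plate 0.81 [0.3662 0.3036] size meas [17.2 18.3] exp [19.9 19.4]
top seal_ring 0.75 [0.4034 0.1345] size meas [12.9 19.7] exp [19.3 19.2]
top flask 0.73 [0.5432 0.3381] size meas [29.  17.7] exp [26.5 21.1]
top flask 0.67 [0.4981 0.2335] size meas [26.2 20. ] exp [24.3 20.2]
top flask 0.24 [0.4116 0.1363] size meas [15.  18.2] exp [22.3 20.6]
top wide_flask 0.86 [0.6723 0.3065] size meas [31.3 31.3] exp [31.8 29.5]
top cradle proj guess [396.00259124 260.89708924]
```

View pics/top_head.png

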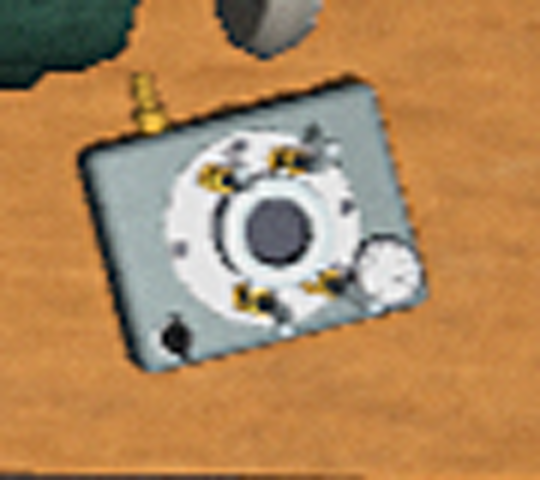

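View pics/scene_parts.png

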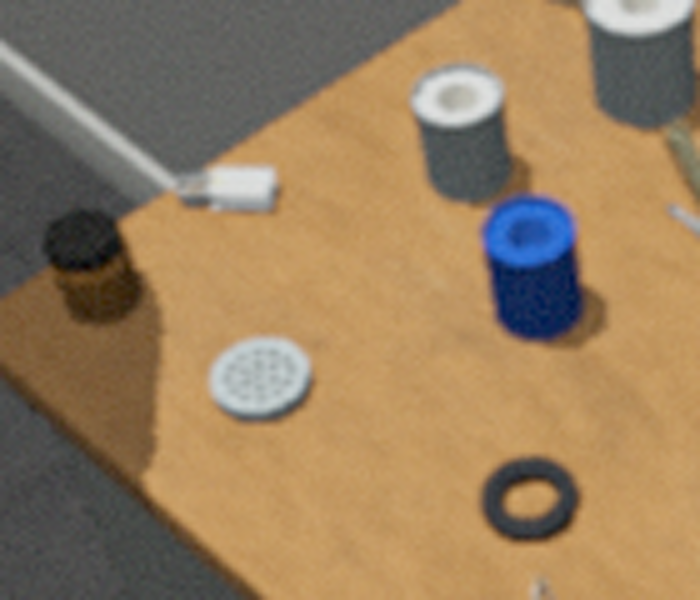

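Run:
```python
from h import *
p=camera("top"); 
def cr(u,v): return (u/6+350,v/6+225)
print("seat",back(p,cr(278,230),.067),back(p,cr(278,230),.06))
c=[back(p,cr(*k),.04)[:2] for k in [(85,150),(372,80),(428,297),(147,370)]]
print(np.round(c,4), "centre",np.mean(c,0)); 
for a,b in [(0,1),(3,2)]: d=c[b]-c[a]; print(np.arctan2(d[0],-d[1]))
for a,b in [(3,0),(2,1)]: d=c[b]-c[a]; print(np.arctan2(d[1],d[0]))
p=camera("wrist"); print(p["mount"],p["K"])
s=get_state()
print(plan(s,[.367,.303,.15],.26)[:2])
```

```text
seat [ 0.39389038 -0.28081247  0.067     ] [ 0.39343081 -0.28277882  0.06      ]
[[ 0.4252 -0.205 ]
 [ 0.4575 -0.3294]
 [ 0.3645 -0.3529]
 [ 0.3313 -0.2318]] centre [ 0.39460307 -0.27976771]
0.25375207658313315
0.2675203686807379
0.27830477506221696
0.24768212088360966
[[-3.80040835e-04  9.57503336e-01  2.88421944e-01 -7.39161027e-02]
 [ 1.45535219e-03 -2.88421130e-01  9.57502550e-01 -1.42134546e-01]
 [ 9.99998869e-01  7.83645575e-04 -1.28389276e-03  2.47786819e-04]
 [ 0.00000000e+00  0.00000000e+00  0.00000000e+00  1.00000000e+00]] [[325.97678467   0.         282.95279615]
 [  0.         325.97678467 213.63001054]
 [  0.           0.           1.        ]]
(array([ 5.24837334,  2.03293667, -4.32310942]), array([-1.00285723e-04, -6.83837818e-01,  6.32832128e-05]))
```

Emit:
{"name": "servo_tool", "arguments": {
  "moves": [
    [[0,0,0,0,-0.171,0],[0,0,0,0,-0.171,0],[0,0,0,0,-0.171,0],[0,0,0,0,-0.171,0]]
  ],
  "jaw": -1,
  "squeeze": 50
}}

```text
time_s: 1.8
tcp_pos: [0.2467, 0.5469, 0.2313]
ee_rot: [0.701, -0.701, -0.094, 0.094]
wrist_force: [-0.7, 0.2, -0.2]
gripper_width: 0.998
```

Emit:
{"name": "servo_tool", "arguments": {
  "moves": [
    [[0.19,0.25,-0.95,0,0,0],[0.19,0.25,-0.95,0,0,0],[0.19,0.25,-0.95,0,0,0],[0.19,0.25,-0.95,0,0,0],[0.19,0.25,-0.95,0,0,0],[0.19,0.25,-0.95,0,0,0],[0.19,0.5,-0.95,0,0,0],[0,0,0,0,0,0]]
  ]
}}

```text
time_s: 2.8
tcp_pos: [0.3668, 0.3016, 0.15]
ee_rot: [-0.701, 0.702, 0.09, -0.091]
wrist_force: [0.4, -0.3, -0.4]
gripper_width: 0.997
```

```bash
cat > look.py <<'E'
import sys
from h import *
def look(name):
    s=get_state(); p=camera("wrist"); cv2.imwrite(f"pics/{name}.png",p["color"]); return s,p
def fitdisc(s,p,name,r,z,show=None):
    """outer circle of visible top face at height z: project mask contour to plane z, fit circle"""
    out=[]
    for d in silhouettes(p,name):
        m=d["pixels"].astype(np.uint8); cs,_=cv2.findContours(m,cv2.RETR_EXTERNAL,cv2.CHAIN_APPROX_NONE)
        if not cs: continue
        c=max(cs,key=cv2.contourArea)[:,0,:].astype(float)
        X=np.array([back(p,q,z,s)[:2] for q in c])
        A=np.c_[2*X,np.ones(len(X))]; b=(X**2).sum(1); k=np.linalg.lstsq(A,b,rcond=None)[0]
        R=np.sqrt(k[2]+k[0]**2+k[1]**2)
        out.append((round(d["confidence"],2),np.round(k[:2],4),round(R,4),np.round(d["rect"])))
    return out
E
python3 - <<'E'
from look import *
s,p=look("w_plate"); print(s["time_s"],s["tcp_pos"],s["wrist_force"],np.round(Rt(s),3))
for o in fitdisc(s,p,"support_plate",.0255,.01): print(o)
E
```

```text
2.8 [0.36680064 0.30160849 0.14997712] [ 0.37495945 -0.32649158 -0.42651268] [[ 0.967 -0.002 -0.254]
 [ 0.254 -0.001  0.967]
 [-0.002 -1.    -0.001]]
(0.57, array([0.3631, 0.3005]), np.float64(0.0253), array([256., 168., 312., 225.]))
```

View pics/w_plate.png

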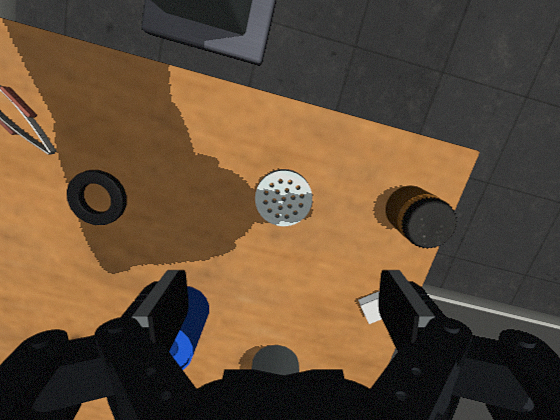

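```bash
cat >> look.py <<'E'
from scipy.optimize import least_squares
TH=np.linspace(0,2*np.pi,72,endpoint=False); N=np.c_[np.cos(TH),np.sin(TH)]
def hullfit(p,pix,r,z0,z1,s,x0,axis=None):
    ys,xs=np.nonzero(pix); c=np.r_[np.c_[xs-.5,ys-.5],np.c_[xs+.5,ys+.5],np.c_[xs-.5,ys+.5],np.c_[xs+.5,ys-.5]]
    # keep biggest component
    hm=(c@N.T).max(0)
    R,t=ext(p,s); K=np.array(p["K"])
    def model(v):
        P=np.array([[v[0]+r*np.cos(a),v[1]+r*np.sin(a),z] for a in np.linspace(0,6.283,90) for z in (z0,z1)])
        q=(R@P.T).T+t; q=(K@q.T).T; q=q[:,:2]/q[:,2:]; return (q@N.T).max(0)
    f=lambda v: model(v)+v[2]-hm
    o=least_squares(f,[x0[0],x0[1],0],loss="soft_l1",x_scale=[.01,.01,1])
    return o.x, np.sqrt(np.mean(o.fun**2))
def big(pix):
    n,l,st,_=cv2.connectedComponentsWithStats(pix.astype(np.uint8)); k=1+np.argmax(st[1:,4]); return l==k
def find(s,p,name,r,h,base=0.):
    for d in silhouettes(p,name):
        m=big(d["pixels"]); rc=d["rect"]; x0=back(p,[(rc[0]+rc[2])/2,(rc[1]+rc[3])/2],base+h/2,s)
        x,e=hullfit(p,m,r,base,base+h,s,x0)
        print(name,round(d["confidence"],2),np.round(x,4),"rms",round(e,2),np.round(rc))
E
python3 - <<'E'
from look import *
s,p=look("w_plate2")
find(s,p,"support_plate",.0255,.01); find(s,p,"seal_ring",.0255,.01)
p=camera("top"); find(s,p,"support_plate",.0255,.01); find(s,p,"seal_ring",.0255,.01);find(s,p,"flask",.0255,.064)
p=camera("scene"); find(s,p,"support_plate",.0255,.01); find(s,p,"seal_ring",.0255,.01);find(s,p,"flask",.0255,.064)
E
```

```text
support_plate 0.81 [0.3635 0.3009 0.0272] rms 0.54 [252. 167. 311. 223.]
support_plate 0.61 [ 0.368   0.2969 -0.6013] rms 0.93 [166. 256. 182. 275.]
seal_ring 0.68 [ 0.4075  0.1377 -0.2482] rms 0.36 [227. 246. 240. 262.]
flask 0.94 [0.549  0.3387 0.4092] rms 0.2 [146. 192. 171. 210.]
flask 0.65 [0.5047 0.2328 0.4383] rms 0.33 [186. 210. 209. 229.]
seal_ring 0.56 [0.4084 0.1377 0.2887] rms 0.31 [209. 223. 226. 241.]
flask 0.93 [ 0.5496  0.3419 -0.3418] rms 0.2 [191. 142. 213. 169.]
flask 0.71 [ 0.5026  0.2316 -0.136 ] rms 0.22 [205. 172. 226. 199.]
```

```bash
cat >> look.py <<'E'
def segfind(s,p,name,r,h,base=0.,thr=70,uv=None,hw=None,pick=0):
    """saturation mask in the roi round network rect or uv"""
    if uv is None:
        d=silhouettes(p,name); 
        if not d: print("none");return None
        rc=d[pick]["rect"]; uv=((rc[0]+rc[2])/2,(rc[1]+rc[3])/2); hw=(rc[2]-rc[0])/2+14
    I=p["color"]; mx=I.max(2).astype(int); mn=I.min(2).astype(int)
    chroma=(mx-mn)*255//np.maximum(mx,1)
    m=chroma<thr
    Y,X=np.mgrid[:420,:560]; m&=(abs(X-uv[0])<hw)&(abs(Y-uv[1])<hw)
    m=big(m); 
    x,e=hullfit(p,m,r,base,base+h,s,back(p,uv,base+h/2,s)[:2])
    cs,_=cv2.findContours(m.astype(np.uint8),cv2.RETR_EXTERNAL,cv2.CHAIN_APPROX_NONE); J=I.copy(); cv2.drawContours(J,cs,-1,(0,0,255),1)
    print(name,np.round(x,4),"rms",round(e,2),"uv",np.round(uv),"n",m.sum())
    u,v=int(uv[0]),int(uv[1]); k=int(hw+10)
    return x,cv2.resize(J[max(0,v-k):v+k,max(0,u-k):u+k],(400,400),interpolation=cv2.INTER_NEAREST)
E
python3 - <<'E'
from look import *
s,p=look("w_plate3")
o=[]
for thr in (50,70,90,110):
  o.append(segfind(s,p,"support_plate",.0255,.01,thr=thr,uv=(284,197),hw=42)[1])
o2=segfind(s,p,"seal_ring",.0255,.01,thr=90,uv=(97,197),hw=40)[1]
cv2.imwrite("pics/seg1.png",np.hstack([o[1],o2]))
E
```

```text
support_plate [0.3639 0.3012 0.2866] rms 0.29 uv [284 197] n 2366
support_plate [0.3639 0.3012 0.4107] rms 0.26 uv [284 197] n 2416
support_plate [0.3639 0.3012 0.5776] rms 0.27 uv [284 197] n 2469
support_plate [0.3639 0.3011 0.697 ] rms 0.22 uv [284 197] n 2513
seal_ring [ 0.4069  0.1376 -1.0957] rms 0.48 uv [ 97 197] n 1597
```

View pics/seg1.png

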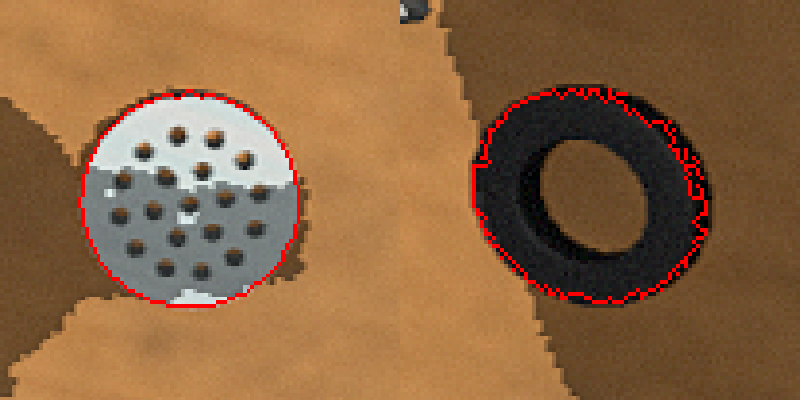

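Emit:
{"name": "servo_tool", "arguments": {
  "moves": [
    [[-0.07,0.8,0.01,0,0,0],[0,0.8,0,0,0,0],[0,0.8,0,0,0,0],[0,0.6,0,0,0,0],[0,0.5,0,0,0,0],[0,0.23,0,0,0,0],[0,0,0,0,0,0]]
  ]
}}

```text
time_s: 4.38
tcp_pos: [0.3635, 0.3031, 0.0019]
ee_rot: [-0.701, 0.701, 0.091, -0.092]
wrist_force: [0.5, 0.6, 0.3]
gripper_width: 0.998
```

Run:
```python
from look import *
s,p=look("w_plate4"); print(s["tcp_pos"],s["wrist_force"],s["gripper_width"])
segfind(s,p,"support_plate",.0255,.01,thr=90)
p=camera("scene");cv2.imwrite("pics/sc4.png",p["color"][150:260,100:260].repeat(4,0).repeat(4,1))
```

```text
[0.36351751 0.30313939 0.00190302] [0.51268918 0.61997767 0.2653086 ] 0.9982467053200119
none
```

View pics/w_plate4.png

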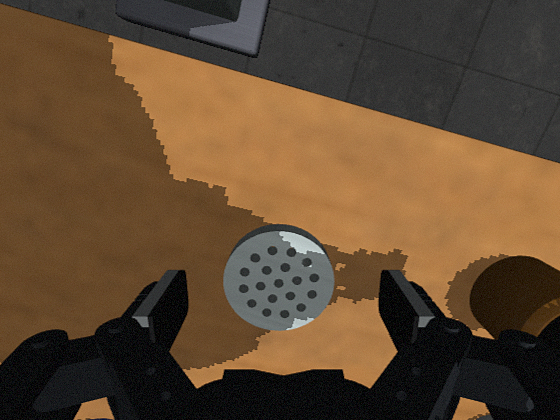

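Run:
```python
from look import *
s,p=look("w_plate5")
x=segfind(s,p,"support_plate",.0255,.01,thr=90,uv=(279,278),hw=62)[0]
print(Rt(s).T@(np.r_[x[:2],0.005]-s["tcp_pos"])*1000, proj(p,s["tcp_pos"],s), s["tcp_pos"])
```

```text
support_plate [0.3638 0.3013 0.3546] rms 0.25 uv [279 278] n 9212
[-1.20370835 -1.94340025 -2.00575914] [282.28416935 275.1387479 ] [0.36441917 0.3035608  0.00305878]
```

Emit:
{"name": "servo_tool", "arguments": {
  "moves": [
    [[-0.01,0.06,-0.045,0,0,0],[0,0,0,0,0,0],[0,0,0,0,0,0]]
  ]
}}

```text
time_s: 4.95
tcp_pos: [0.3639, 0.3014, -0.0002]
ee_rot: [0.701, -0.701, -0.092, 0.092]
wrist_force: [1.1, 0.8, 0.3]
gripper_width: 0.999
```

Emit:
{"name": "servo_tool", "arguments": {
  "moves": [
    [[0,0,0,0,0,0],[0,0,0,0,0,0],[0,0,0,0,0,0],[0,0,0,0,0,0],[0,0,0,0,0,0],[0,0,0,0,0,0]]
  ],
  "jaw": 1,
  "squeeze": 40
}}

```text
time_s: 5.7
tcp_pos: [0.364, 0.3015, 0.0001]
ee_rot: [0.701, -0.701, -0.092, 0.092]
wrist_force: [-2.5, -0.9, 5.3]
gripper_width: 0.573
```

Run:
```python
from look import *
s,p=look("w_plate6"); print(s["tcp_pos"],s["wrist_force"],s["gripper_width"])
```

```text
[3.64023116e-01 3.01501223e-01 1.44179309e-04] [-2.47769775 -0.88769881  5.25477977] 0.5726751648741918
```

View pics/w_plate6.png

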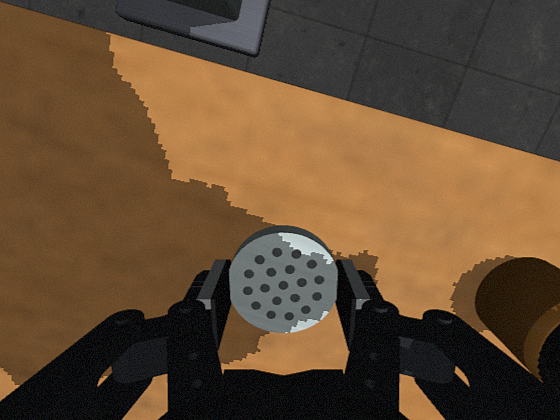

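Emit:
{"name": "servo_tool", "arguments": {
  "moves": [
    [[0,-0.3,0,0,0,0],[0,-0.9,0,0,0,0],[0,-1,0,0,0,0],[0,-1,0,0,0,0],[0,-1,0,0,0,0],[0,-1,0,0,0,0],[0,-0.9,0,0,0,0],[0,-0.2,0,0,0,0]]
  ]
}}

```text
time_s: 6.75
tcp_pos: [0.3647, 0.3018, 0.2545]
ee_rot: [0.702, -0.701, -0.093, 0.09]
wrist_force: [0.6, -0.1, -1.7]
gripper_width: 0.564
```

Run:
```python
from look import *
s,p=look("w_plate7"); print(s["tcp_pos"],s["wrist_force"],s["gripper_width"],s["q"])
```

```text
[0.36466764 0.30178861 0.25449456] [ 0.64359785 -0.09552768 -1.66373638] 0.5642998217391896 [ 4.13956493e-01 -2.81261855e-01 -2.25085599e-01  1.62303027e+00
  5.43874729e-05  1.53740775e-01]
```

View pics/w_plate7.png

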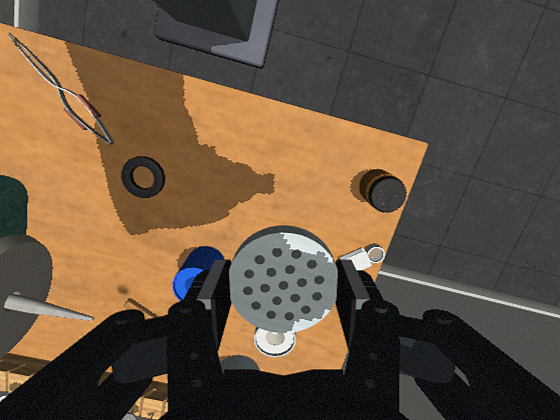

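Emit:
{"name": "servo_tool", "arguments": {
  "moves": [
    [[0.02,0,-0.5,0,0,0],[0.02,0,-0.9,0,0,0],[0.02,0,-0.95,0,0,0],[0.02,0,-0.95,0,0,0],[0.02,0,-0.95,0,0,0],[0.02,0,-0.95,0,0,0],[0.02,0,-0.95,0,0,0],[0.02,0,-0.95,0,0,0]]
  ]
}}

```text
time_s: 7.8
tcp_pos: [0.4427, 0.0275, 0.2501]
ee_rot: [0.701, -0.701, -0.091, 0.092]
wrist_force: [0.6, 0.3, -0.6]
gripper_width: 0.569
```

Emit:
{"name": "servo_tool", "arguments": {
  "moves": [
    [[0.02,0,-0.7,0,0,0],[-0.39,0,-0.85,0,0,0],[-0.39,0,-0.85,0,0,0],[-0.39,0,-0.85,0,0,0],[-0.5,0,-0.85,0,0,0],[-0.5,0,-0.85,0,0,0],[-0.5,0,-0.85,0,0,0],[-0.47,0,-0.6,0,0,0]]
  ]
}}

```text
time_s: 8.8
tcp_pos: [0.3874, -0.2518, 0.2499]
ee_rot: [0.702, -0.7, -0.091, 0.092]
wrist_force: [0.2, 0.5, -0.4]
gripper_width: 0.571
```

Emit:
{"name": "servo_tool", "arguments": {
  "moves": [
    [[0,0,-0.74,0,0,0],[0,0,0,0,0,0],[0,0,0,0,0,0]]
  ]
}}

```text
time_s: 9.18
tcp_pos: [0.3956, -0.2787, 0.2506]
ee_rot: [0.702, -0.7, -0.091, 0.092]
wrist_force: [-0.4, 1.2, -1.8]
gripper_width: 0.571
```

Run:
```python
from look import *
s,p=look("w_seat1"); print(s["tcp_pos"],s["wrist_force"],s["gripper_width"],np.round(Rt(s),3))
cv2.imwrite("pics/w_seat1b.png",p["color"][90:300,180:380].repeat(3,0).repeat(3,1)[:600])
```

```text
[ 0.39561078 -0.27867706  0.25060074] [-0.42679294  1.15242934 -1.84352303] 0.5709473152043691 [[ 0.966 -0.001 -0.257]
 [ 0.257  0.002  0.966]
 [-0.001 -1.     0.002]]
```

View pics/w_seat1.png

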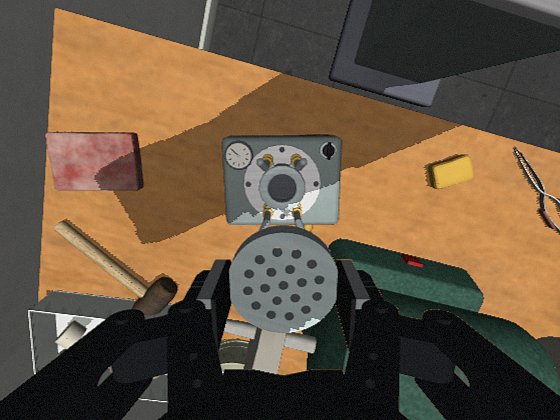

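View pics/w_seat1b.png

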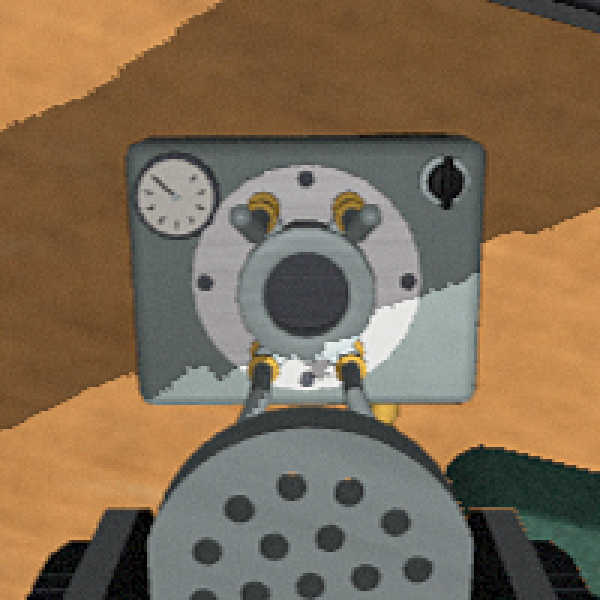

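```bash
cat >> look.py <<'E'
from scipy.ndimage import map_coordinates, gaussian_filter
def circfit(s,p,x0,z,r,ang=None,sp=.006,avoid=None,sign=None):
    """best x,y so that mean |radial gradient| on projected circle is max"""
    g=gaussian_filter(cv2.cvtColor(p["color"],cv2.COLOR_BGR2GRAY).astype(float),.7)
    a=np.radians(np.arange(0,360,3)) if ang is None else np.radians(ang)
    def sc(v,r):
        tot=[]
        I=[]
        for dr in (-.0012,.0012):
            P=np.c_[v[0]+(r+dr)*np.cos(a),v[1]+(r+dr)*np.sin(a),np.full(len(a),z)]
            R,t=ext(p,s); q=(R@P.T).T+t; q=(np.array(p["K"])@q.T).T; q=q[:,:2]/q[:,2:]
            I.append(map_coordinates(g,[q[:,1],q[:,0]],order=1))
        d=I[0]-I[1]
        return np.mean(np.minimum(abs(d) if sign is None else np.maximum(sign*d,0),25))
    best=None
    for st,h in ((.001,sp),(.0003,.0015)):
        c=best[1] if best else x0
        for dx in np.arange(-h,h+1e-9,st):
            for dy in np.arange(-h,h+1e-9,st):
                k=sc((c[0]+dx,c[1]+dy),r)
                if best is None or k>best[0]: best=(k,(c[0]+dx,c[1]+dy))
    return best
def ov(p,s,J,x,y,z,r,col=(0,0,255),f=3):
    q=np.array([proj(p,[x+r*np.cos(a),y+r*np.sin(a),z],s) for a in np.linspace(0,6.283,80)])
    cv2.polylines(J,[np.round((q+.5)*f*16-8).astype(np.int32)],True,col,1,cv2.LINE_AA,4)
E
python3 - <<'E'
from look import *
s,p=look("w_seat2"); print(s["tcp_pos"])
yaw=.258
b=[circfit(s,p,(.394,-.281),.067,r) for r in (.0235,.024,.0245)]; print(b)
x,y=max(b)[1]
J=cv2.resize(p["color"],None,fx=3,fy=3,interpolation=cv2.INTER_CUBIC)
ov(p,s,J,x,y,.067,.024)
for k in (30,150,210,330):
    a=np.radians(k)+yaw; 
    ov(p,s,J,x+.0375*np.cos(a),y+.0375*np.sin(a),.111,.0035,(0,255,0)); ov(p,s,J,x+.0305*np.cos(a),y+.0305*np.sin(a),.067,.0035,(255,0,0))
# plate in hand
T=Rt(s)
r=segfind(s,p,"support_plate",.0255,.01,base=s["tcp_pos"][2],thr=60,uv=(284,278),hw=58)
X=r[0]; print("plate in tool mm",T.T@(np.r_[X[:2],s["tcp_pos"][2]+.005]-s["tcp_pos"])*1000)
ov(p,s,J,X[0],X[1],s["tcp_pos"][2]+.01,.0255); ov(p,s,J,X[0],X[1],s["tcp_pos"][2],.0255,(0,255,255))
print("seat in tool mm",T.T@(np.r_[x,y,.067]-s["tcp_pos"])*1000)
cv2.imwrite("pics/ov1.png",J[300:1010,540:1140][:600])
cv2.imwrite("pics/ov1b.png",J[630:1050,540:1140])
E
```

```text
[ 0.39576421 -0.27854342  0.25096375]
[(np.float64(22.013693871439816), (np.float64(0.3924), np.float64(-0.28030000000000005))), (np.float64(22.438583774712633), (np.float64(0.393), np.float64(-0.28))), (np.float64(22.238413164485923), (np.float64(0.392), np.float64(-0.28030000000000005)))]
support_plate [ 0.3934 -0.2815 13.3318] rms 6.69 uv [284 278] n 10448
plate in tool mm [-3.05157492 -5.00189783 -2.23929539]
seat in tool mm [ -2.96933871 183.96384084  -0.95502951]
```

View pics/ov1.png

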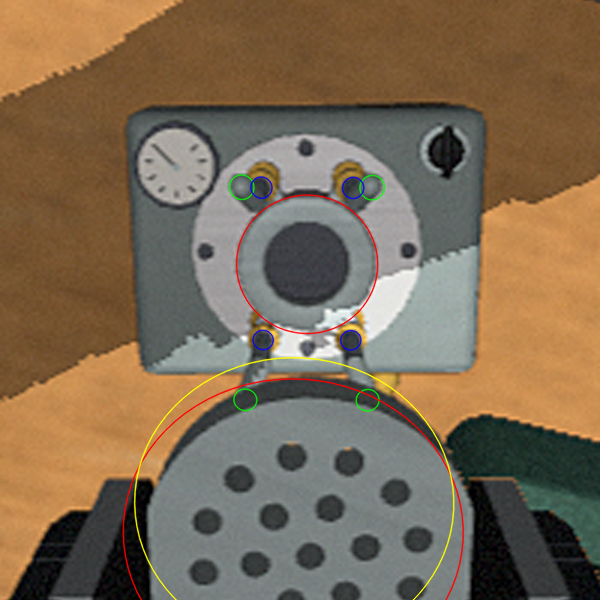

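View pics/ov1b.png

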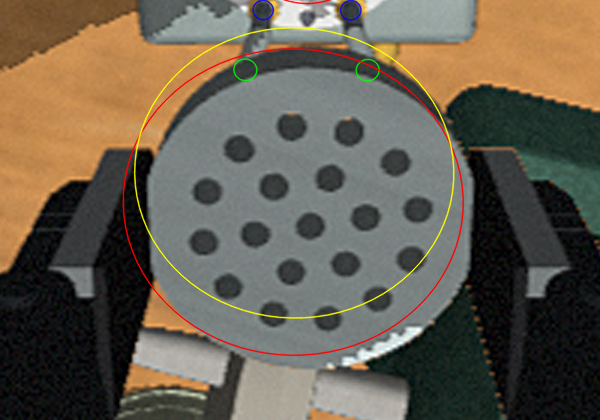

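Run:
```python
from look import *
s,p=look("w_seat3"); T=Rt(s); tcp=s["tcp_pos"]; print(tcp)
yaw=.258
angs=np.degrees(yaw)+np.r_[np.arange(-45,46,3),np.arange(135,226,3)]
res=[]
for dz in np.arange(0,.0121,.001):
    b=circfit(s,p,tcp[:2],tcp[2]+dz,.0255,ang=angs,sp=.005)
    t=T.T@(np.r_[b[1],tcp[2]+dz]-tcp)*1000
    res.append((b[0],dz,b[1])); print(round(dz,4),round(b[0],2),np.round(t,2))
k=max(res)
J=cv2.resize(p["color"],None,fx=3,fy=3,interpolation=cv2.INTER_CUBIC)
ov(p,s,J,*k[2],tcp[2]+k[1],.0255); ov(p,s,J,*k[2],tcp[2]+k[1]-.01,.0255,(0,255,255))
cv2.imwrite("pics/ov2.png",J[630:1050,540:1140])
```

```text
[ 0.39590343 -0.27857947  0.25125303]
0.0 19.34 [-1.08  0.    1.01]
0.001 18.66 [-1.93 -1.    0.52]
0.002 19.96 [ 3.83 -2.    0.01]
0.003 21.94 [ 3.79 -3.    0.23]
0.004 23.54 [ 3.23 -4.    0.49]
0.005 23.74 [ 2.85 -5.    0.59]
0.006 23.97 [ 2.32 -6.   -0.2 ]
0.007 24.05 [ 1.22 -7.    0.71]
0.008 24.43 [ 1.57 -8.   -0.31]
0.009 24.42 [ 0.96 -9.   -0.25]
0.01 24.41 [  0.29 -10.    -0.07]
0.011 24.24 [ -0.34 -11.     0.31]
0.012 24.2 [ -1.21 -12.     0.54]
```

View pics/ov2.png

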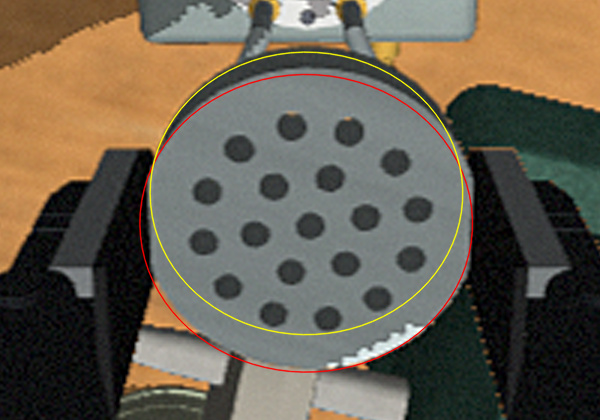

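Emit:
{"name": "servo_tool", "arguments": {
  "moves": [
    [[-0.08,0.5,-0.02,0,0,0],[0,0.8,0,0,0,0],[0,0.8,0,0,0,0],[0,0.6,0,0,0,0],[0,0.3,0,0,0,0],[0,0,0,0,0,0],[0,0,0,0,0,0]]
  ]
}}

```text
time_s: 10.2
tcp_pos: [0.3935, -0.2814, 0.1329]
ee_rot: [-0.701, 0.702, 0.092, -0.091]
wrist_force: [1.2, 0.0, -0.3]
gripper_width: 0.572
```

```bash
cat > seat.py <<'E'
from look import *
def seatview(name,x0=(.393,-.280),yaw=.258,z=.067):
    s,p=look(name); T=Rt(s); tcp=s["tcp_pos"]; print(s["time_s"],np.round(tcp,4),np.round(s["wrist_force"],1),s["gripper_width"])
    J=cv2.resize(p["color"],None,fx=3,fy=3,interpolation=cv2.INTER_CUBIC)
    x,y=x0
    ov(p,s,J,x,y,z,.024)
    for k in (30,150,210,330):
        a=np.radians(k)+yaw
        ov(p,s,J,x+.0375*np.cos(a),y+.0375*np.sin(a),z+.044,.0035,(0,255,0)); ov(p,s,J,x+.0305*np.cos(a),y+.0305*np.sin(a),z,.0035,(255,0,0))
    print("seat in tool mm",T.T@(np.r_[x,y,z]-tcp)*1000)
    return s,p,J
E
python3 - <<'E'
from seat import *
s,p,J=seatview("w_seat4"); cv2.imwrite("pics/ov3.png",J[550:1150,500:1240])
p=camera("scene"); cv2.imwrite("pics/sc5.png",cv2.resize(p["color"][230:390,270:430],None,fx=3.7,fy=3.7,interpolation=cv2.INTER_CUBIC))
E
```

```text
10.2 [ 0.3935 -0.2814  0.1329] [ 1.2  0.  -0.3] 0.5716451033404254
seat in tool mm [-0.19797089 65.8521062   1.62507567]
```

View pics/ov3.png

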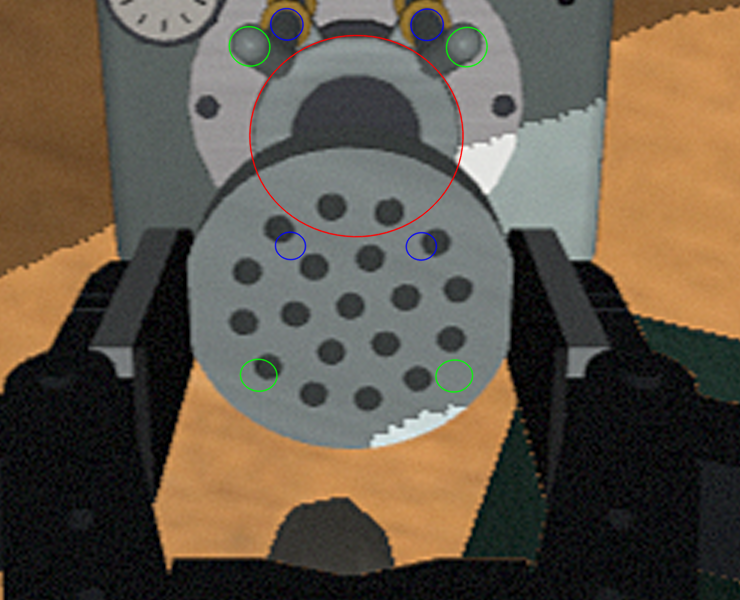

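View pics/sc5.png

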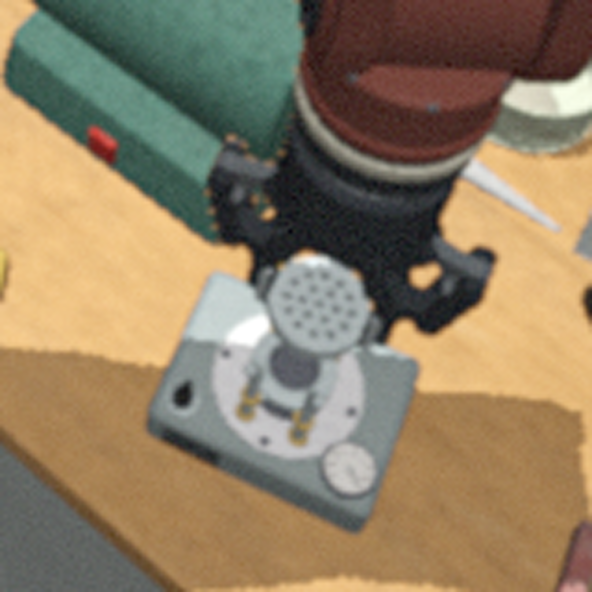

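Emit:
{"name": "servo_tool", "arguments": {
  "moves": [
    [[-0.01,0,0.042,0,0,0],[0,0.2,0,0,0,0],[0,0.2,0,0,0,0],[0,0,0,0,0,0],[0,0,0,0,0,0]]
  ]
}}

```text
time_s: 10.92
tcp_pos: [0.3922, -0.2795, 0.1156]
ee_rot: [0.701, -0.701, -0.092, 0.092]
wrist_force: [-0.6, -0.9, -1.5]
gripper_width: 0.569
```

Run:
```python
from seat import *
s,p,J=seatview("w_seat5"); cv2.imwrite("pics/ov4.png",J[550:1150,500:1240])
```

```text
10.925 [ 0.3922 -0.2795  0.1156] [-0.6 -0.9 -1.5] 0.568841784307321
seat in tool mm [ 0.59836175 48.59786038 -0.69697371]
```

View pics/ov4.png

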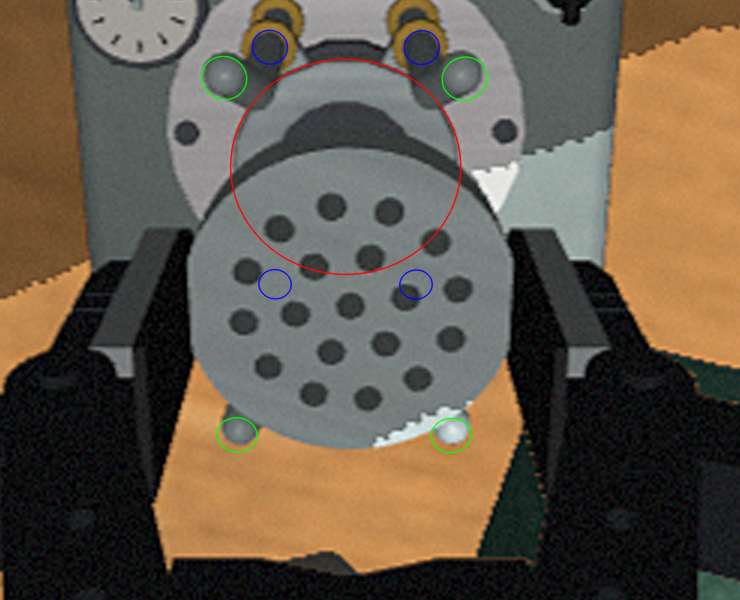

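Emit:
{"name": "servo_tool", "arguments": {
  "moves": [
    [[0,0,-0.018,0,0,0],[0,0.15,0,0,0,0],[0,0.15,0,0,0,0],[0,0.15,0,0,0,0],[0,0.15,0,0,0,0],[0,0,0,0,0,0],[0,0,0,0,0,0]]
  ]
}}

```text
time_s: 11.85
tcp_pos: [0.3925, -0.2803, 0.0918]
ee_rot: [-0.701, 0.701, 0.092, -0.092]
wrist_force: [-0.2, 0.7, -0.4]
gripper_width: 0.57
```

Run:
```python
from seat import *
s,p,J=seatview("w_seat6"); cv2.imwrite("pics/ov5.png",J[550:1150,500:1240])
```

```text
11.85 [ 0.3925 -0.2803  0.0918] [-0.2  0.7 -0.4] 0.5699327151331013
seat in tool mm [ 0.53974768 24.81189274  0.14789676]
```

View pics/ov5.png

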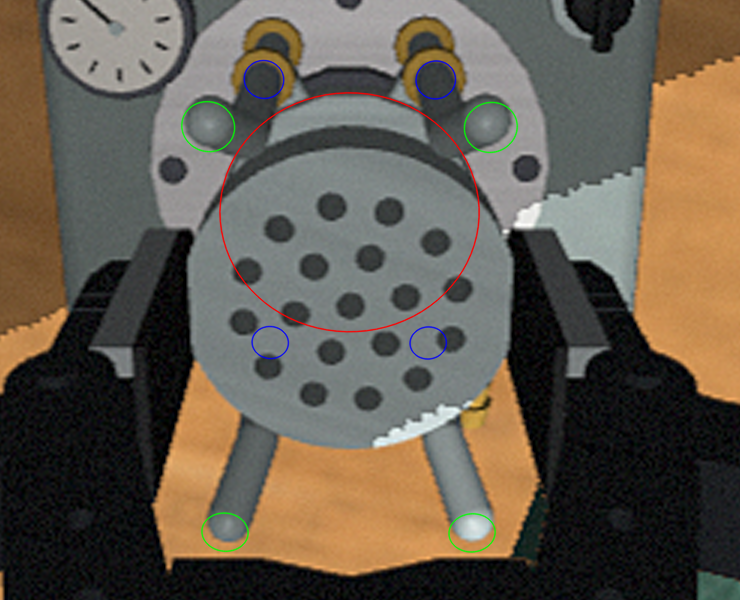

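Emit:
{"name": "servo_tool", "arguments": {
  "moves": [
    [[0,0.1,0,0,0,0],[0,0.1,0,0,0,0],[0,0.1,0,0,0,0],[0,0.1,0,0,0,0],[0,0,0,0,0,0]]
  ]
}}

```text
time_s: 12.52
tcp_pos: [0.3923, -0.28, 0.0752]
ee_rot: [0.701, -0.701, -0.092, 0.092]
wrist_force: [0.3, 0.3, -0.9]
gripper_width: 0.568
```

Run:
```python
from seat import *
s,p,J=seatview("w_seat7"); cv2.imwrite("pics/ov6.png",J[550:1150,500:1240])
```

```text
12.525 [ 0.3923 -0.28    0.0752] [ 0.3  0.3 -0.9] 0.5678767166687014
seat in tool mm [ 0.66896066  8.2317624  -0.17621036]
```

View pics/ov6.png

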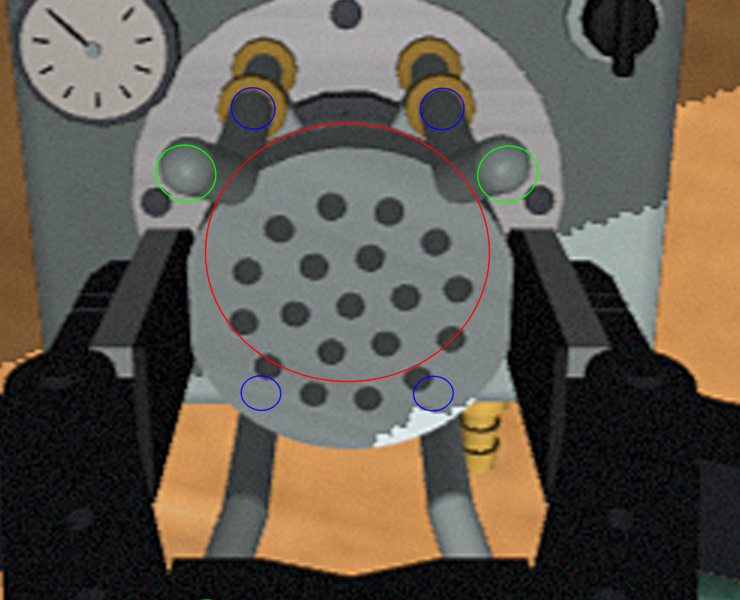

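Plate is between the prongs at (350,306) in the crop, no side force. Lower to contact.

Emit:
{"name": "servo_tool", "arguments": {
  "moves": [
    [[0,0.06,0,0,0,0],[0,0.06,0,0,0,0],[0,0.04,0,0,0,0],[0,0,0,0,0,0],[0,0,0,0,0,0]]
  ]
}}

```text
time_s: 13.2
tcp_pos: [0.3925, -0.2802, 0.0693]
ee_rot: [0.701, -0.701, -0.092, 0.092]
wrist_force: [-0.3, 0.2, -1.2]
gripper_width: 0.572
```

Emit:
{"name": "servo_tool", "arguments": {
  "moves": [
    [[0,0.03,0,0,0,0],[0,0.03,0,0,0,0],[0,0,0,0,0,0],[0,0,0,0,0,0]]
  ]
}}

```text
time_s: 13.7
tcp_pos: [0.3925, -0.2803, 0.0672]
ee_rot: [-0.701, 0.701, 0.092, -0.092]
wrist_force: [-1.6, 1.2, 4.2]
gripper_width: 0.569
```

Emit:
{"name": "servo_tool", "arguments": {
  "moves": [
    [[0,0,0,0,0,0],[0,0,0,0,0,0],[0,0,0,0,0,0],[0,-0.4,0,0,0,0],[0,-0.9,0,0,0,0],[0,-0.9,0,0,0,0],[0,0,0,0,0,0]]
  ],
  "jaw": -1
}}

```text
time_s: 14.58
tcp_pos: [0.3938, -0.2818, 0.1591]
ee_rot: [-0.699, 0.703, 0.093, -0.091]
wrist_force: [-0.3, 0.7, 0.3]
gripper_width: 0.999
```

Run:
```python
from seat import *
s,p,J=seatview("w_seat8"); cv2.imwrite("pics/ov7.png",J[400:1000,500:1240])
b=circfit(s,p,(.3925,-.2803),.077,.0255); print(b)
```

```text
14.575 [ 0.3938 -0.2818  0.1591] [-0.3  0.7  0.3] 0.9994623153521
seat in tool mm [-0.50677691 92.06115462  2.41114739]
(np.float64(21.979625939970653), (np.float64(0.3935), np.float64(-0.2796)))
```

View pics/ov7.png

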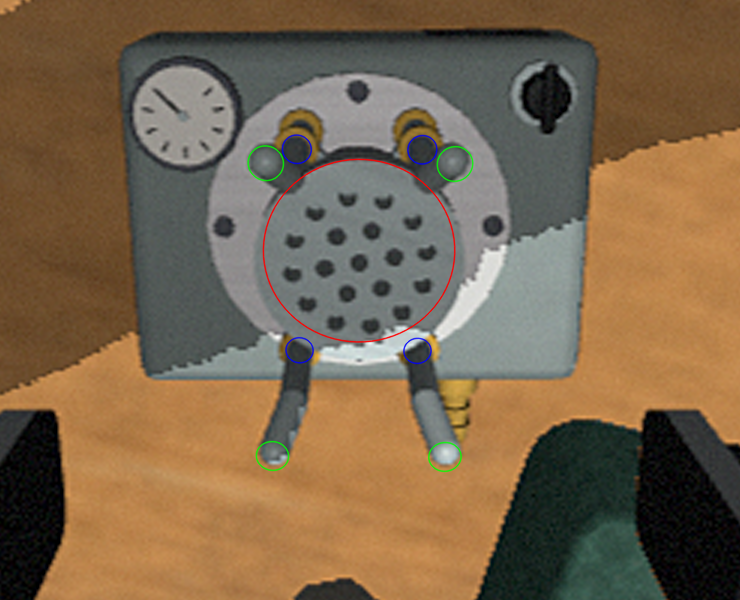

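Emit:
{"name": "servo_tool", "arguments": {
  "moves": [
    [[0,-0.9,0,0,0,0],[0,-0.9,0.3,0,0,0],[0.25,-0.48,0.8,0,0,0],[0.3,0,1,0,0,0],[0.3,0,1,0,0,0],[0.3,0,1,0,0,0],[0.3,0,1,0,0,0],[0.3,0,1,0,0,0]]
  ],
  "jaw": -0.6
}}

```text
time_s: 15.62
tcp_pos: [0.3969, -0.025, 0.2455]
ee_rot: [0.701, -0.701, -0.091, 0.092]
wrist_force: [1.1, 0.5, -0.7]
gripper_width: 0.802
```

Emit:
{"name": "servo_tool", "arguments": {
  "moves": [
    [[0.3,0,1,0,0,0],[0.3,0,1,0,0,0],[0.3,0,1,0,0,0],[0.3,0.3,0.8,0,0,0],[0.06,0.9,0.14,0,0,0],[0,0.9,0,0,0,0],[0,0.4,0,0,0,0],[0,0,0,0,0,0]]
  ]
}}

```text
time_s: 16.62
tcp_pos: [0.4048, 0.1387, 0.1454]
ee_rot: [0.701, -0.701, -0.091, 0.092]
wrist_force: [-0.4, 0.6, -0.1]
gripper_width: 0.8
```

```bash
cat >> look.py <<'E'
def darkfind(s,p,uv,hw,r,h,thr=60,base=0.):
    I=p["color"]; m=I.max(2)<thr
    Y,X=np.mgrid[:420,:560]; m&=(abs(X-uv[0])<hw)&(abs(Y-uv[1])<hw); m=big(m)
    x,e=hullfit(p,m,r,base,base+h,s,back(p,uv,base+h/2,s)[:2])
    cs,_=cv2.findContours(m.astype(np.uint8),cv2.RETR_EXTERNAL,cv2.CHAIN_APPROX_NONE); J=I.copy(); cv2.drawContours(J,cs,-1,(0,0,255),1)
    print("dark",np.round(x,4),"rms",round(e,2),"n",m.sum(),"in tool mm",np.round(Rt(s).T@(np.r_[x[:2],base]-s["tcp_pos"])*1000,2))
    return x,J
E
python3 - <<'E'
from look import *
s,p=look("w_ring1"); print(s["time_s"],np.round(s["tcp_pos"],4),s["gripper_width"])
d=silhouettes(p,"seal_ring"); print([(x["confidence"],x["rect"]) for x in d])
rc=d[0]["rect"]; uv=((rc[0]+rc[2])/2,(rc[1]+rc[3])/2)
for t in (50,60,70): x,J=darkfind(s,p,uv,(rc[2]-rc[0])/2+12,.0255,.01,t)
cv2.imwrite("pics/w_ring1s.png",J)
E
```

```text
16.625 [0.4048 0.1387 0.1454] 0.8001025174161054
[(0.59, [254.2, 174.9, 311.9, 231.2])]
dark [ 0.4065  0.1372 -0.6809] rms 0.3 n 1104 in tool mm [  1.58 145.37  -1.94]
dark [ 0.4065  0.1372 -0.5455] rms 0.29 n 1275 in tool mm [  1.56 145.37  -1.98]
dark [ 0.4065  0.1372 -0.5109] rms 0.3 n 1503 in tool mm [  1.54 145.37  -1.95]
```

View pics/w_ring1s.png

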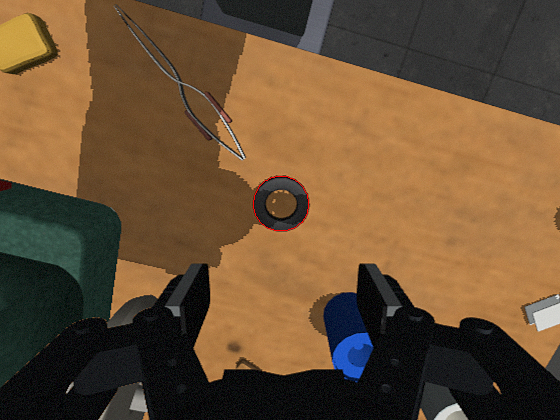

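Emit:
{"name": "servo_tool", "arguments": {
  "moves": [
    [[0.04,0.8,-0.048,0,0,0],[0,0.8,0,0,0,0],[0,0.8,0,0,0,0],[0,0.6,0,0,0,0],[0,0.4,0,0,0,0],[0,0.18,0,0,0,0],[0,0,0,0,0,0],[0,0,0,0,0,0]]
  ]
}}

```text
time_s: 17.73
tcp_pos: [0.4083, 0.1374, 0.0038]
ee_rot: [-0.701, 0.701, 0.092, -0.091]
wrist_force: [0.1, -0.1, 0.2]
gripper_width: 0.799
```

Run:
```python
from look import *
s,p=look("w_ring2"); print(s["time_s"],np.round(s["tcp_pos"],4),s["gripper_width"],np.round(s["wrist_force"],1))
x,J=darkfind(s,p,(281,277),64,.0255,.01,60)
cv2.imwrite("pics/w_ring2s.png",J)
```

```text
17.725 [0.4083 0.1374 0.0038] 0.7990955402666068 [ 0.1 -0.1  0.2]
dark [ 0.4065  0.1375 -1.3985] rms 0.43 n 5956 in tool mm [-1.64  3.85  0.5 ]
```

View pics/w_ring2s.png

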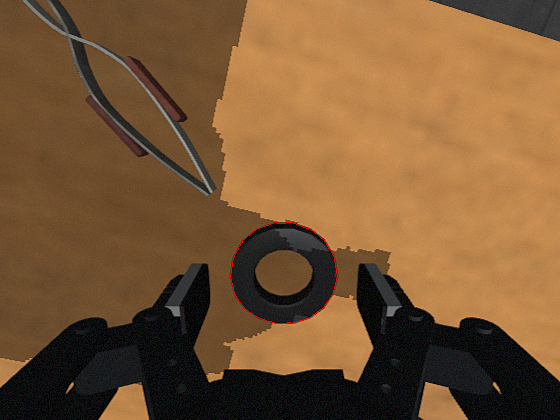

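Emit:
{"name": "servo_tool", "arguments": {
  "moves": [
    [[-0.038,0.07,0.012,0,0,0],[0,0,0,0,0,0],[0,0,0,0,0,0]]
  ]
}}

```text
time_s: 18.15
tcp_pos: [0.406, 0.1375, 0.0002]
ee_rot: [0.701, -0.701, -0.092, 0.092]
wrist_force: [0.8, 0.2, -0.0]
gripper_width: 0.801
```

Emit:
{"name": "servo_tool", "arguments": {
  "moves": [
    [[0,0,0,0,0,0],[0,0,0,0,0,0],[0,0,0,0,0,0],[0,0,0,0,0,0],[0,0,0,0,0,0]]
  ],
  "jaw": 1,
  "squeeze": 25
}}

```text
time_s: 18.77
tcp_pos: [0.406, 0.1375, 0.0006]
ee_rot: [0.701, -0.701, -0.092, 0.092]
wrist_force: [-1.6, -0.3, 5.3]
gripper_width: 0.579
```

Run:
```python
from look import *
s,p=look("w_ring3"); print(s["time_s"],np.round(s["tcp_pos"],4),s["gripper_width"],np.round(s["wrist_force"],1))
T=Rt(s);tcp=s["tcp_pos"]; yaw=.258
angs=np.degrees(yaw)+np.r_[np.arange(-45,46,3),np.arange(135,226,3)]
for zt,r in ((.01,.0255),(.01,.014)):
    b=circfit(s,p,(.4065,.1375),zt,r,ang=angs,sp=.005); print(b,np.round(T.T@(np.r_[b[1],zt]-tcp)*1000,2))
```

```text
18.775 [0.406  0.1375 0.0006] 0.5787072926776486 [-1.6 -0.3  5.3]
(np.float64(25.0), (np.float64(0.40449999999999997), np.float64(0.1375))) [-1.46 -9.44  0.43]
(np.float64(24.640566273174098), (np.float64(0.40619999999999995), np.float64(0.1378))) [ 0.26 -9.44  0.29]
```

View pics/w_ring3.png

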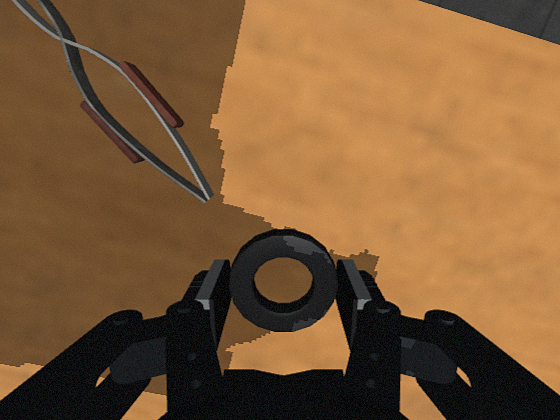

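Emit:
{"name": "servo_tool", "arguments": {
  "moves": [
    [[0,-0.3,0,0,0,0],[0,-0.8,0,0,0,0],[0,-1,0,0,0,0],[0,-1,0,0,0,0],[0,-1,0,0,0,0],[0,-1,0,0,0,0],[0,-0.8,0,0,0,0],[0,-0.35,-0.4,0,0,0]]
  ]
}}

```text
time_s: 19.82
tcp_pos: [0.4105, 0.1223, 0.253]
ee_rot: [-0.701, 0.701, 0.093, -0.091]
wrist_force: [0.7, -1.0, -0.4]
gripper_width: 0.584
```

Emit:
{"name": "servo_tool", "arguments": {
  "moves": [
    [[-0.2,0,-0.7,0,0,0],[-0.3,0,-0.95,0,0,0],[-0.3,0,-0.95,0,0,0],[-0.3,0,-0.95,0,0,0],[-0.3,0,-0.95,0,0,0],[-0.3,0,-0.95,0,0,0],[-0.3,0,-0.95,0,0,0],[-0.3,0,-0.95,0,0,0]]
  ]
}}

```text
time_s: 20.82
tcp_pos: [0.3965, -0.1871, 0.2509]
ee_rot: [-0.701, 0.701, 0.092, -0.091]
wrist_force: [-0.0, 0.2, 0.8]
gripper_width: 0.586
```

Emit:
{"name": "servo_tool", "arguments": {
  "moves": [
    [[-0.3,0,-0.95,0,0,0],[-0.3,0,-0.8,0,0,0],[-0.1,0,-0.5,0,0,0],[0,0.8,0,0,0,0],[0,0.9,0,0,0,0],[0,0.8,0,0,0,0],[0,0.3,0,0,0,0],[0,0,0,0,0,0]]
  ]
}}

```text
time_s: 21.82
tcp_pos: [0.3928, -0.2798, 0.1384]
ee_rot: [0.701, -0.701, -0.092, 0.092]
wrist_force: [-0.4, -0.3, 0.9]
gripper_width: 0.58
```

Run:
```python
from seat import *
s,p,J=seatview("w_r4"); cv2.imwrite("pics/ov8.png",J[550:1150,500:1240])
```

```text
21.825 [ 0.3928 -0.2798  0.1384] [-0.4 -0.3  0.9] 0.5801511546701722
seat in tool mm [ 0.18747535 71.35345092 -0.27755347]
```

View pics/ov8.png

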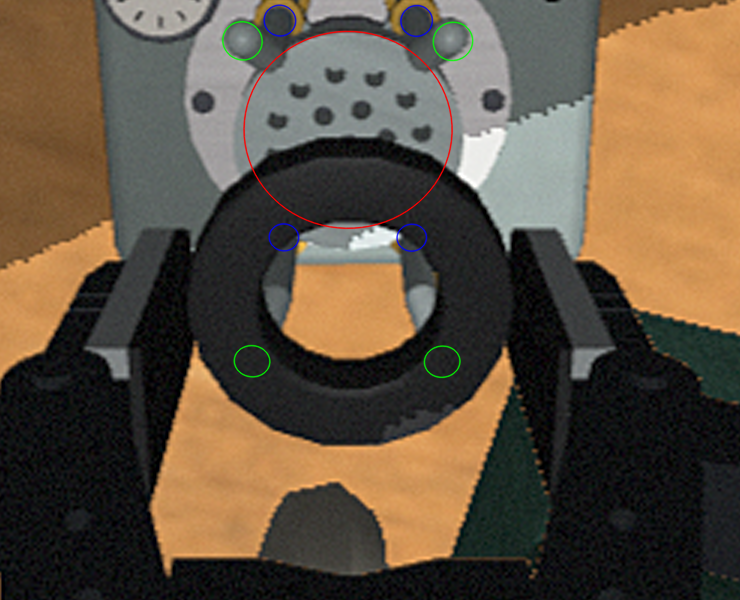

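Emit:
{"name": "servo_tool", "arguments": {
  "moves": [
    [[-0.005,0.3,-0.01,0,0,0],[0,0.3,0,0,0,0],[0,0.2,0,0,0,0],[0,0.15,0,0,0,0],[0,0.1,0,0,0,0],[0,0,0,0,0,0],[0,0,0,0,0,0]]
  ]
}}

```text
time_s: 22.75
tcp_pos: [0.3929, -0.2805, 0.0964]
ee_rot: [-0.701, 0.701, 0.092, -0.092]
wrist_force: [0.3, -0.2, -0.7]
gripper_width: 0.584
```

Run:
```python
from seat import *
s,p,J=seatview("w_r5"); cv2.imwrite("pics/ov9.png",J[550:1150,500:1240])
```

```text
22.75 [ 0.3929 -0.2805  0.0964] [ 0.3 -0.2 -0.7] 0.5840771422390777
seat in tool mm [ 0.21108467 29.36163037  0.50071806]
```

View pics/ov9.png

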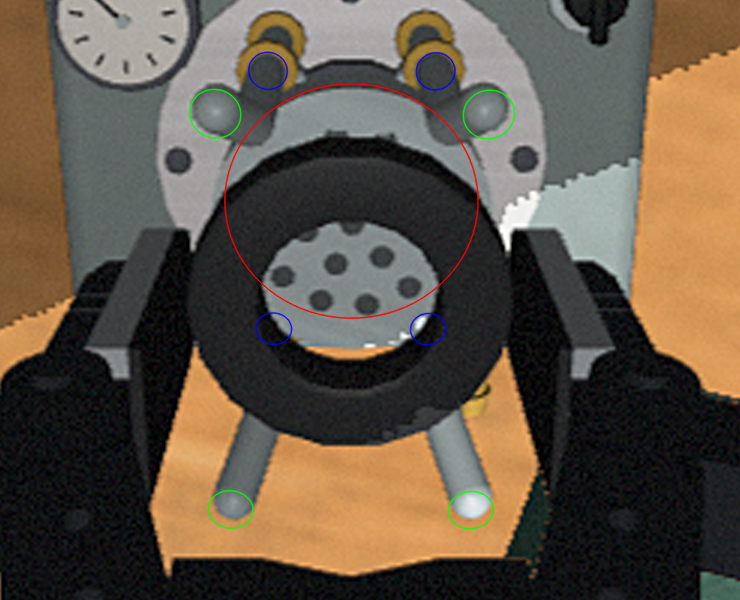

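Emit:
{"name": "servo_tool", "arguments": {
  "moves": [
    [[0,0.1,0,0,0,0],[0,0.1,0,0,0,0],[0,0.1,0,0,0,0],[0,0.08,0,0,0,0],[0,0,0,0,0,0],[0,0,0,0,0,0]]
  ]
}}

```text
time_s: 23.55
tcp_pos: [0.3929, -0.2804, 0.081]
ee_rot: [-0.701, 0.701, 0.092, -0.092]
wrist_force: [-0.7, -0.3, -0.2]
gripper_width: 0.586
```

Emit:
{"name": "servo_tool", "arguments": {
  "moves": [
    [[0,0.03,0,0,0,0],[0,0.03,0,0,0,0],[0,0,0,0,0,0],[0,0,0,0,0,0]]
  ]
}}

```text
time_s: 24.05
tcp_pos: [0.3928, -0.2804, 0.0785]
ee_rot: [0.701, -0.701, -0.092, 0.092]
wrist_force: [0.3, 0.3, -0.4]
gripper_width: 0.586
```

Emit:
{"name": "servo_tool", "arguments": {
  "moves": [
    [[0,0.03,0,0,0,0],[0,0.015,0,0,0,0],[0,0,0,0,0,0],[0,0,0,0,0,0]]
  ]
}}

```text
time_s: 24.55
tcp_pos: [0.3929, -0.2805, 0.0773]
ee_rot: [-0.701, 0.701, 0.092, -0.092]
wrist_force: [-1.7, 1.4, 5.4]
gripper_width: 0.581
```

Emit:
{"name": "servo_tool", "arguments": {
  "moves": [
    [[0,0,0,0,0,0],[0,0,0,0,0,0],[0,0,0,0,0,0],[0,-0.4,0,0,0,0],[0,-0.9,0,0,0,0],[0,-0.9,0,0,0,0],[0,0,0,0,0,0]]
  ],
  "jaw": -0.8
}}

```text
time_s: 25.42
tcp_pos: [0.394, -0.2819, 0.1688]
ee_rot: [-0.699, 0.703, 0.093, -0.091]
wrist_force: [-0.6, -0.3, 0.5]
gripper_width: 0.902
```

Run:
```python
from seat import *
s,p,J=seatview("w_r6"); cv2.imwrite("pics/ov10.png",J[400:1000,500:1240])
```

```text
25.425 [ 0.394  -0.2819  0.1688] [-0.6 -0.3  0.5] 0.9016083227061678
seat in tool mm [ -0.76741379 101.83019186   2.6211774 ]
```

View pics/ov10.png

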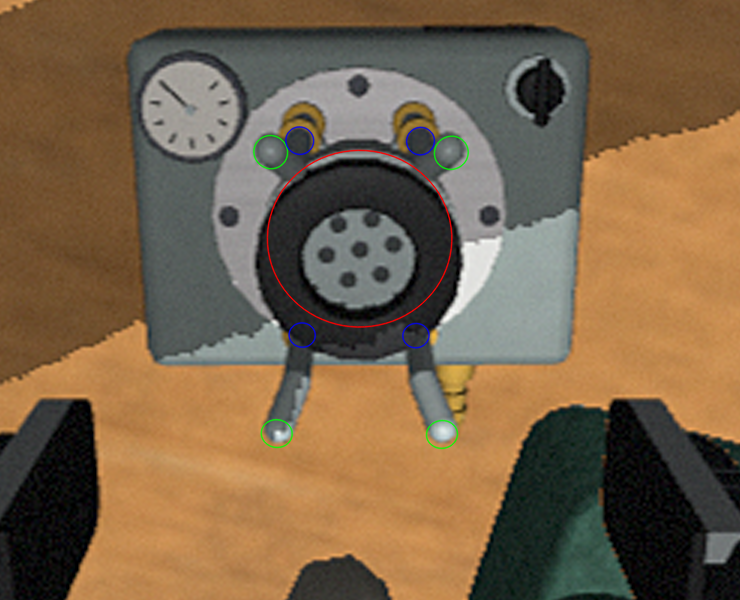

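Emit:
{"name": "servo_tool", "arguments": {
  "moves": [
    [[0,-0.9,0,0,0,0],[0,-0.9,0.3,0,0,0],[0.25,-0.3,0.8,0,0,0],[0.5,0,0.95,0,0,0],[0.53,0,0.95,0,0,0],[0.53,0,0.95,0,0,0],[0.53,0,0.95,0,0,0],[0.53,0,0.95,0,0,0]]
  ],
  "jaw": -1
}}

```text
time_s: 26.48
tcp_pos: [0.4434, -0.0232, 0.2481]
ee_rot: [0.701, -0.701, -0.091, 0.092]
wrist_force: [-0.3, -1.0, 0.8]
gripper_width: 1.0
```

Emit:
{"name": "servo_tool", "arguments": {
  "moves": [
    [[0.53,0,0.95,0,0,0],[0.53,0,0.95,0,0,0],[0.53,0,0.95,0,0,0],[0.53,0,0.95,0,0,0],[0.53,0,0.95,0,0,0],[0.53,0,0.95,0,0,0],[0.53,0,0.95,0,0,0],[0.53,0,0.9,0,0,0]]
  ]
}}

```text
time_s: 27.48
tcp_pos: [0.5295, 0.3122, 0.2478]
ee_rot: [-0.701, 0.701, 0.091, -0.092]
wrist_force: [0.2, -1.6, 0.0]
gripper_width: 0.999
```

Emit:
{"name": "servo_tool", "arguments": {
  "moves": [
    [[0.53,0,0.5,0,0,0],[0,0.5,0,0,0,0],[0,0.9,0,0,0,0],[0,0.3,0,0,0,0],[0,0,0,0,0,0]]
  ]
}}

```text
time_s: 28.1
tcp_pos: [0.5444, 0.3352, 0.18]
ee_rot: [-0.701, 0.701, 0.091, -0.092]
wrist_force: [-0.1, 0.1, 0.9]
gripper_width: 1.001
```

Run:
```python
from look import *
s,p=look("w_fl1"); print(s["time_s"],np.round(s["tcp_pos"],4),s["gripper_width"],np.round(Rt(s),3))
for d in silhouettes(p,"flask"): print(d["confidence"],d["rect"])
find(s,p,"flask",.0255,.064)
```

```text
28.1 [0.5444 0.3352 0.18  ] 1.0007032279185606 [[ 0.966 -0.002 -0.257]
 [ 0.257 -0.001  0.966]
 [-0.002 -1.    -0.   ]]
0.91 [134.0, 92.7, 220.3, 159.2]
0.59 [258.3, 170.8, 319.0, 241.8]
flask 0.91 [0.5026 0.2329 0.119 ] rms 0.41 [134.  93. 220. 159.]
flask 0.59 [ 0.5469  0.3398 -0.4321] rms 0.26 [258. 171. 319. 242.]
```

View pics/w_fl1.png

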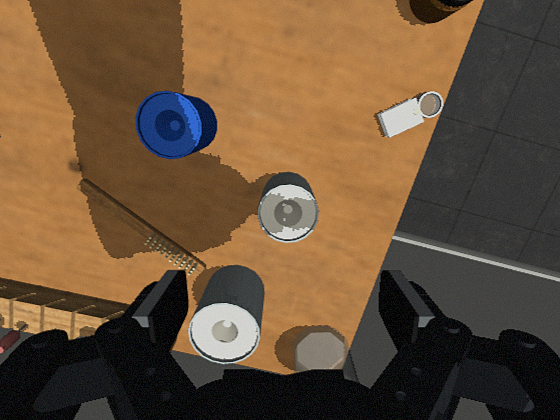

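Run:
```python
from look import *
s,p=look("w_fl2"); print(np.round(s["tcp_pos"],4))
for t in (60,80):
  r=segfind(s,p,"flask",.0255,.064,thr=t,uv=(288,207),hw=44)
b=circfit(s,p,r[0][:2],.064,.0255); print("rim",b)
for X in (r[0][:2],b[1]): print(np.round(Rt(s).T@(np.r_[X,.028]-s["tcp_pos"])*1000,2))
cv2.imwrite("pics/seg_fl.png",r[1])
```

```text
[0.5457 0.3357 0.1824]
flask [ 0.5473  0.3402 -0.131 ] rms 0.23 uv [288 207] n 3250
flask [ 0.5472  0.3402 -0.0214] rms 0.21 uv [288 207] n 3283
rim (np.float64(23.919180374889887), (np.float64(0.5469353856080837), np.float64(0.3401731332043296)))
[  2.3  154.4    3.94]
[  2.01 154.4    4.01]
```

View pics/seg_fl.png

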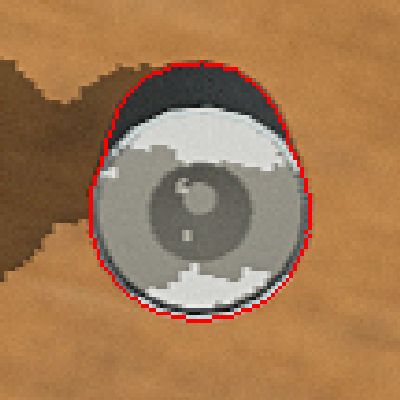

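Emit:
{"name": "servo_tool", "arguments": {
  "moves": [
    [[0.065,0,0.105,0,0,0],[0,0.7,0,0,0,0],[0,0.8,0,0,0,0],[0,0.8,0,0,0,0],[0,0.8,0,0,0,0],[0,0.5,0,0,0,0],[0,0.15,0,0,0,0],[0,0,0,0,0,0]]
  ]
}}

```text
time_s: 29.3
tcp_pos: [0.5469, 0.3404, 0.0314]
ee_rot: [0.701, -0.701, -0.092, 0.091]
wrist_force: [-0.2, 0.4, 0.2]
gripper_width: 0.999
```

Run:
```python
from look import *
s,p=look("w_fl3"); print(s["time_s"],np.round(s["tcp_pos"],4),np.round(s["wrist_force"],1))
x0=(.5472,.3402)
b=circfit(s,p,x0,.064,.0255); print("rim",b); print(np.round(Rt(s).T@(np.r_[b[1],.0]-s["tcp_pos"])*1000,2))
J=cv2.resize(p["color"],None,fx=1,fy=1); ov(p,s,J,*b[1],.064,.0255,f=1); cv2.imwrite("pics/w_fl3o.png",J)
```

```text
29.3 [0.5469 0.3404 0.0314] [-0.2  0.4  0.2]
rim (np.float64(24.46923745420206), (np.float64(0.5463), np.float64(0.3405)))
[-0.59 31.4   0.22]
```

View pics/w_fl3o.png

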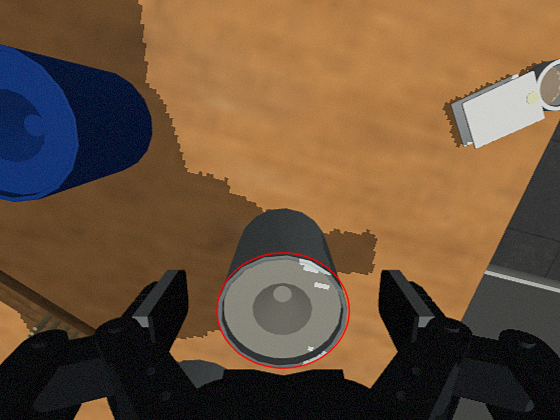

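Emit:
{"name": "servo_tool", "arguments": {
  "moves": [
    [[-0.008,0,0,0,0,0],[0,0,0,0,0,0],[0,0,0,0,0,0],[0,0,0,0,0,0],[0,0,0,0,0,0],[0,0,0,0,0,0]]
  ],
  "jaw": 1,
  "squeeze": 80
}}

```text
time_s: 30.1
tcp_pos: [0.547, 0.3404, 0.032]
ee_rot: [0.701, -0.701, -0.092, 0.091]
wrist_force: [0.5, -1.1, 5.6]
gripper_width: 0.577
```

Run:
```python
from look import *
s,p=look("w_fl4"); print(s["time_s"],np.round(s["tcp_pos"],4),np.round(s["wrist_force"],1),s["gripper_width"])
b=circfit(s,p,s["tcp_pos"][:2],.064,.0255,ang=15+np.r_[np.arange(-45,46,3),np.arange(135,226,3)]); print("rim",b); print(np.round(Rt(s).T@(np.r_[b[1],.0]-s["tcp_pos"])*1000,2))
```

```text
30.1 [0.547  0.3404 0.032 ] [ 0.5 -1.1  5.6] 0.5772844249673458
rim (np.float64(25.0), (np.float64(0.5467416922772467), np.float64(0.3410765409730753)))
[-0.17 31.99  0.75]
```

View pics/w_fl4.png

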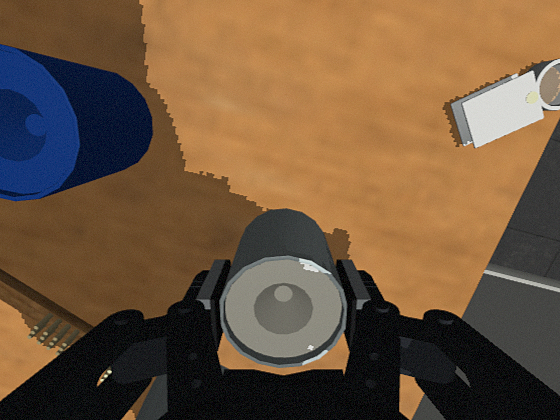

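Emit:
{"name": "servo_tool", "arguments": {
  "moves": [
    [[0,-0.3,0,0,0,0],[0,-0.8,0,0,0,0],[0,-1,0,0,0,0],[0,-1,0,0,0,0],[0,-1,0,0,0,0],[0,-1,0,0,0,0],[0,-0.8,0,0,0,0],[0,-0.3,0,0,0,0]]
  ]
}}

```text
time_s: 31.15
tcp_pos: [0.5466, 0.3403, 0.281]
ee_rot: [0.701, -0.701, -0.093, 0.091]
wrist_force: [-0.7, 0.0, -4.5]
gripper_width: 0.571
```

Emit:
{"name": "servo_tool", "arguments": {
  "moves": [
    [[-0.2,0,-0.4,0,0,0],[-0.45,0,-0.8,0,0,0],[-0.53,0,-0.95,0,0,0],[-0.53,0,-0.95,0,0,0],[-0.53,0,-0.95,0,0,0],[-0.53,0,-0.95,0,0,0],[-0.53,0,-0.95,0,0,0],[-0.53,0,-0.95,0,0,0]]
  ]
}}

```text
time_s: 32.15
tcp_pos: [0.4682, 0.0329, 0.2776]
ee_rot: [0.701, -0.701, -0.091, 0.092]
wrist_force: [1.2, -1.3, -3.1]
gripper_width: 0.577
```

Emit:
{"name": "servo_tool", "arguments": {
  "moves": [
    [[-0.53,0,-0.95,0,0,0],[-0.53,0,-0.95,0,0,0],[-0.53,0,-0.95,0,0,0],[-0.53,0,-0.95,0,0,0],[-0.53,0,-0.95,0,0,0],[-0.53,0,-0.95,0,0,0],[-0.5,0,-0.9,0,0,0],[-0.29,0,-0.5,0,0,0]]
  ]
}}

```text
time_s: 33.15
tcp_pos: [0.3877, -0.2826, 0.2774]
ee_rot: [0.702, -0.701, -0.091, 0.092]
wrist_force: [1.1, 0.2, -3.6]
gripper_width: 0.575
```

Emit:
{"name": "servo_tool", "arguments": {
  "moves": [
    [[0,0,0,0,0,0],[0,0.4,0,0,0,0],[0,0.6,0,0,0,0],[0,0.6,0,0,0,0],[0,0.5,0,0,0,0],[0,0.2,0,0,0,0],[0,0,0,0,0,0]]
  ]
}}

```text
time_s: 34.02
tcp_pos: [0.3887, -0.2804, 0.186]
ee_rot: [0.701, -0.701, -0.092, 0.092]
wrist_force: [0.5, 0.2, -3.9]
gripper_width: 0.574
```

Run:
```python
from seat import *
s,p,J=seatview("w_f5"); cv2.imwrite("pics/ov11.png",J[500:1100,500:1240])
```

```text
34.025 [ 0.3887 -0.2804  0.186 ] [ 0.5  0.2 -3.9] 0.5735111297833795
seat in tool mm [  4.30029402 118.97367316  -0.88566884]
```

View pics/ov11.png

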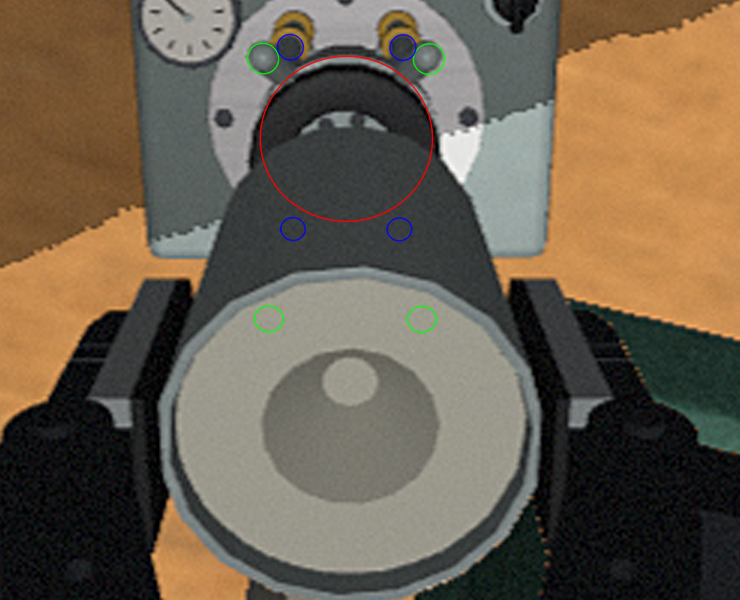

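Emit:
{"name": "servo_tool", "arguments": {
  "moves": [
    [[0.105,0,-0.022,0,0,0],[0,0.4,0,0,0,0],[0,0.35,0,0,0,0],[0,0.2,0,0,0,0],[0,0,0,0,0,0],[0,0,0,0,0,0]]
  ]
}}

```text
time_s: 34.83
tcp_pos: [0.3931, -0.2812, 0.149]
ee_rot: [-0.701, 0.701, 0.092, -0.092]
wrist_force: [0.2, 0.1, -3.4]
gripper_width: 0.574
```

Run:
```python
from seat import *
s,p,J=seatview("w_f6"); cv2.imwrite("pics/ov12.png",J[500:1100,500:1240])
p=camera("scene"); cv2.imwrite("pics/sc6.png",cv2.resize(p["color"][230:390,270:430],None,fx=3.7,fy=3.7,interpolation=cv2.INTER_CUBIC))
```

```text
34.825 [ 0.3931 -0.2812  0.149 ] [ 0.2  0.1 -3.4] 0.5743717650703531
seat in tool mm [ 0.16037934 81.99275081  1.20211799]
```

View pics/ov12.png

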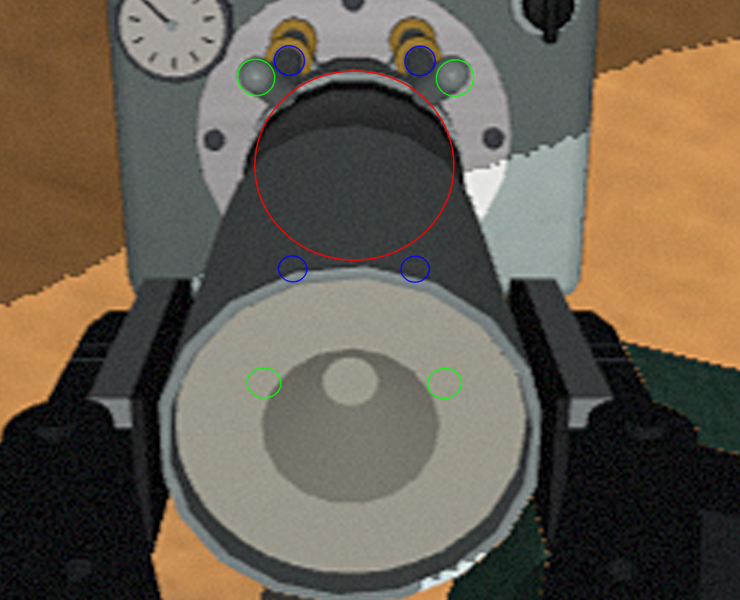

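View pics/sc6.png

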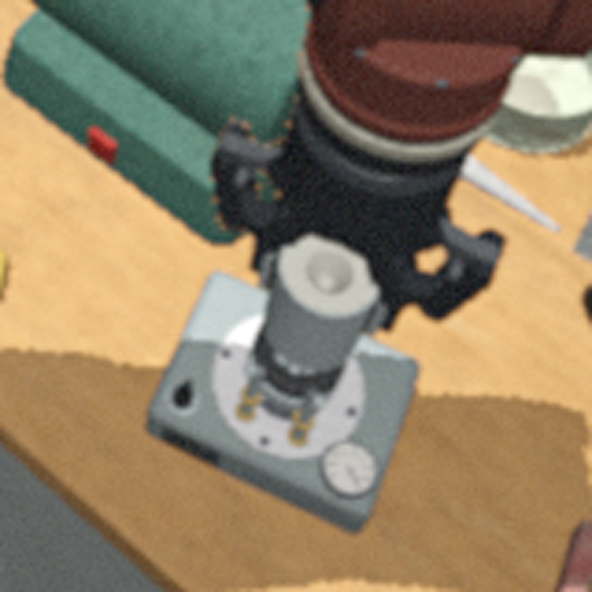

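Emit:
{"name": "servo_tool", "arguments": {
  "moves": [
    [[0,0,0.025,0,0,0],[0,0.15,0,0,0,0],[0,0.15,0,0,0,0],[0,0.15,0,0,0,0],[0,0,0,0,0,0],[0,0,0,0,0,0]]
  ]
}}

```text
time_s: 35.67
tcp_pos: [0.3928, -0.2801, 0.1307]
ee_rot: [0.701, -0.701, -0.092, 0.092]
wrist_force: [0.2, 0.3, -3.8]
gripper_width: 0.578
```

Run:
```python
from seat import *
s,p,J=seatview("w_f7"); cv2.imwrite("pics/ov13.png",J[500:1100,500:1240])
```

```text
35.675 [ 0.3928 -0.2801  0.1307] [ 0.2  0.3 -3.8] 0.5778107893045067
seat in tool mm [1.93519278e-01 6.37461499e+01 4.23084422e-02]
```

View pics/ov13.png

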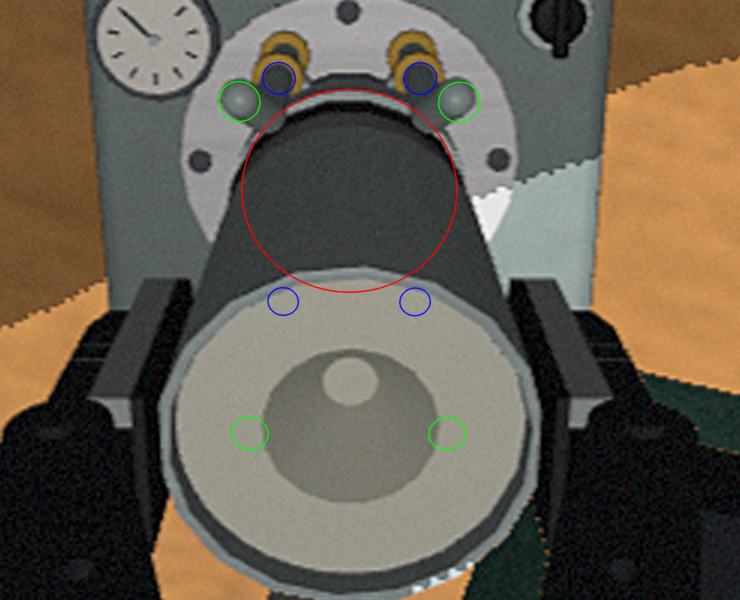

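Emit:
{"name": "servo_tool", "arguments": {
  "moves": [
    [[0,0.08,0,0,0,0],[0,0.08,0,0,0,0],[0,0.05,0,0,0,0],[0,0,0,0,0,0],[0,0,0,0,0,0]]
  ]
}}

```text
time_s: 36.35
tcp_pos: [0.3928, -0.2801, 0.1224]
ee_rot: [-0.701, 0.701, 0.092, -0.092]
wrist_force: [-0.7, -0.1, -3.5]
gripper_width: 0.579
```

Emit:
{"name": "servo_tool", "arguments": {
  "moves": [
    [[0,0.03,0,0,0,0],[0,0.02,0,0,0,0],[0,0,0,0,0,0],[0,0,0,0,0,0]]
  ]
}}

```text
time_s: 36.85
tcp_pos: [0.3928, -0.2801, 0.1203]
ee_rot: [0.701, -0.701, -0.092, 0.092]
wrist_force: [-0.6, 0.8, -3.1]
gripper_width: 0.577
```

Emit:
{"name": "servo_tool", "arguments": {
  "moves": [
    [[0,0.02,0,0,0,0],[0,0.02,0,0,0,0],[0,0,0,0,0,0],[0,0,0,0,0,0]]
  ]
}}

```text
time_s: 37.35
tcp_pos: [0.3928, -0.2801, 0.119]
ee_rot: [-0.701, 0.701, 0.092, -0.092]
wrist_force: [-1.2, 1.9, 3.4]
gripper_width: 0.574
```

Emit:
{"name": "servo_tool", "arguments": {
  "moves": [
    [[0,0,0,0,0,0],[0,0,0,0,0,0],[0,0,0,0,0,0],[0,0,0,0,0,0]]
  ],
  "jaw": -0.5
}}

```text
time_s: 37.85
tcp_pos: [0.3928, -0.2801, 0.1187]
ee_rot: [-0.701, 0.701, 0.092, -0.092]
wrist_force: [1.1, -0.5, 0.1]
gripper_width: 0.75
```

Run:
```python
from seat import *
s,p,J=seatview("w_f8"); cv2.imwrite("pics/ov14.png",J[500:1100,500:1240])
p=camera("scene"); cv2.imwrite("pics/sc7.png",cv2.resize(p["color"][230:390,270:430],None,fx=3.7,fy=3.7,interpolation=cv2.INTER_CUBIC))
```

```text
37.85 [ 0.3928 -0.2801  0.1187] [ 1.1 -0.5  0.1] 0.7501637872421827
seat in tool mm [1.96620463e-01 5.16706300e+01 4.90277290e-02]
```

View pics/ov14.png

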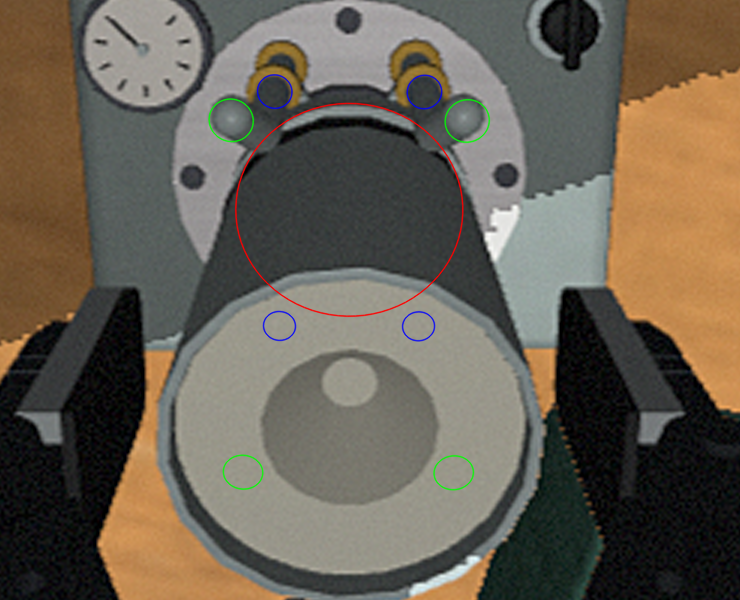

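View pics/sc7.png

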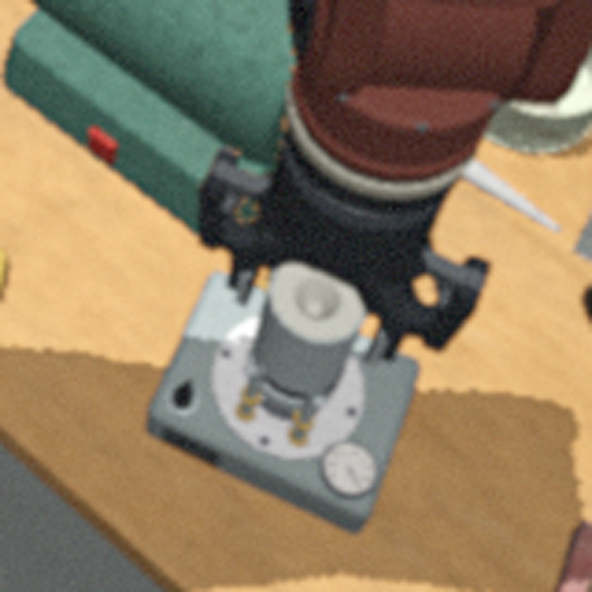

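Emit:
{"name": "servo_tool", "arguments": {
  "moves": [
    [[0,0,0,0,0,0],[0,0,0,0,0,0],[0,0,0,0,0,0],[0,0,0,0,0,0],[0,0,0,0,0,0]]
  ],
  "jaw": 1,
  "squeeze": 90
}}

```text
time_s: 38.58
tcp_pos: [0.3929, -0.2802, 0.1188]
ee_rot: [-0.701, 0.701, 0.092, -0.092]
wrist_force: [-1.2, -0.2, 2.1]
gripper_width: 0.576
```

Emit:
{"name": "servo_tool", "arguments": {
  "moves": [
    [[0,0.02,0,0,0,0],[0,0.03,0,0,0,0],[0,0.03,0,0,0,0],[0,0.03,0,0,0,0],[0,0.03,0,0,0,0],[0,0.02,0,0,0,0],[0,0,0,0,0,0]]
  ]
}}

```text
time_s: 39.45
tcp_pos: [0.3929, -0.2802, 0.1127]
ee_rot: [-0.701, 0.701, 0.092, -0.092]
wrist_force: [-1.9, 1.4, 7.3]
gripper_width: 0.566
```

Emit:
{"name": "servo_tool", "arguments": {
  "moves": [
    [[0,0.03,0,0,0,0],[0,0.03,0,0,0,0],[0,0.03,0,0,0,0],[0,0.03,0,0,0,0],[0,0.02,0,0,0,0],[0,0,0,0,0,0]]
  ]
}}

```text
time_s: 40.2
tcp_pos: [0.3929, -0.2802, 0.1076]
ee_rot: [-0.701, 0.701, 0.092, -0.092]
wrist_force: [-3.0, 2.7, 12.8]
gripper_width: 0.572
```

Emit:
{"name": "servo_tool", "arguments": {
  "moves": [
    [[0,0.015,0,0,0,0],[0,0.015,0,0,0,0],[0,0,0,0,0,0],[0,0,0,0,0,0]]
  ]
}}

```text
time_s: 40.7
tcp_pos: [0.393, -0.2802, 0.1066]
ee_rot: [-0.701, 0.701, 0.092, -0.092]
wrist_force: [-3.0, 2.5, 13.4]
gripper_width: 0.579
```

Emit:
{"name": "servo_tool", "arguments": {
  "moves": [
    [[0,0.015,0,0,0,0],[0,0.015,0,0,0,0],[0,0,0,0,0,0],[0,0,0,0,0,0]]
  ]
}}

```text
time_s: 41.2
tcp_pos: [0.393, -0.2802, 0.1061]
ee_rot: [-0.701, 0.701, 0.092, -0.092]
wrist_force: [-4.4, 4.4, 19.6]
gripper_width: 0.576
```

Emit:
{"name": "servo_tool", "arguments": {
  "moves": [
    [[0,0.015,0,0,0,0],[0,0,0,0,0,0],[0,0,0,0,0,0],[0,0,0,0,0,0],[0,0,0,0,0,0],[0,0,0,0,0,0]]
  ]
}}

```text
time_s: 41.95
tcp_pos: [0.3931, -0.2802, 0.1061]
ee_rot: [-0.701, 0.702, 0.092, -0.092]
wrist_force: [-6.5, 6.7, 24.8]
gripper_width: 0.574
```

Run:
```python
from seat import *
s,p,J=seatview("w_f9",z=.054); cv2.imwrite("pics/ov15.png",J[500:1100,500:1240])
p=camera("scene"); cv2.imwrite("pics/sc8.png",cv2.resize(p["color"][230:390,270:430],None,fx=3.7,fy=3.7,interpolation=cv2.INTER_CUBIC))
p=camera("top"); cv2.imwrite("pics/tp8.png",p["color"])
```

```text
41.95 [ 0.3931 -0.2802  0.1061] [-6.5  6.7 24.8] 0.5740870159026203
seat in tool mm [-4.05593166e-02  5.20545443e+01  3.00495043e-01]
```

View pics/ov15.png

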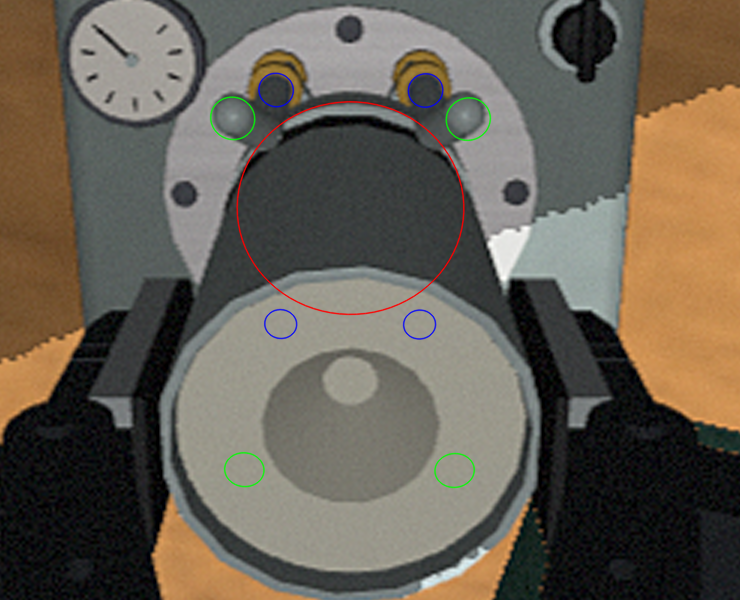

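View pics/sc8.png

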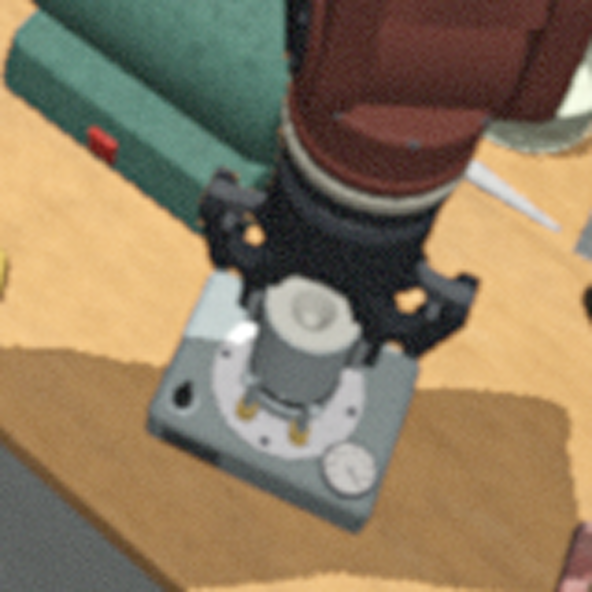

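Run:
```python
from station import *
print(close_job()); s=get_state(); print(s["time_s"],s["tcp_pos"],s["wrist_force"])
```

```text
the job is handed in; nothing more can be done
None
the job is handed in; nothing more can be done
```

The casting head is loaded and the job is handed in at about 42 s of the 70 s allowed. The arm was still gripping the small flask and holding the cradle down. `close_job()` gave no verdict.

**What I did:** I laid the perforated plate in the cradle, put the graphite ring on it, and stood the small grey flask on top. I opened the jaws once to let the flask settle, then gripped it again. I pushed it down slowly, in steps of about 1 mm. I did not touch the blue flask or the wide flask.

**Last checks:**
- **Cradle down:** the tool went down about 13 mm from first contact. It then stopped at z = 0.106 m while the push rose from 13 to 25 N, so the cradle is on its stop.
- **Prong height:** in the wrist picture, the two front prong tips match the positions expected with the seat at 54 mm. The rear two are hidden by the flask.
- **Fit:** after each part was placed, the wrist picture showed it centred between the prongs within about 1 mm. The flask stood upright.

**Differences:** the cameras disagreed by a few mm on where the plate and flask stood, so I used the close wrist measurements. Under the final push the wrist also read about 9 N sideways.

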